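# Unload the paint bottle tumbler one bottle at a time

### The arm

A 7-joint arm with a two-finger parallel gripper is mounted at the origin on a cart in front of the work surface, level with it; the furniture and walls round the work are solid. World frame = base frame: x ahead of the robot, y to its left, z up, the work surface at z = 0. Lengths are in m, angles in rad, forces in N, time in s.
With the tool pointing down it reaches from about 0.425 to 0.925 m from the base axis. Payload 6.8 kg.
Tool frame: the origin (TCP) lies at the very end of the fingers, on their centre line; the grasp point (between the pads) lies 19 mm behind it; z points along the fingers, y is the line along which they close (so a half turn about z gives the same grasp; the last joint's range is limited). The gripper opens to 85 mm and grips with 20 to 120 N. Pads are 22 mm wide; open, the fingers measure 114 mm over their backs; the gripper's body (76 mm by 85 mm) begins 54 mm behind the grasp point. The pads swing forward as they close: fully open they stand 13 mm farther back than shut.
Start: joints at [1.143, 0.477, 0.022, 1.555, -0.011, 1.109, -0.083], TCP at [0.212, -0.641, 0.231] pointing down, gripper open.
Joint ranges: [-2.96, 2.96], [-0.34, 2.1], [-1.41, 1.46], [0.24, 2.44], [-1.37, 4.51], [0.17, 1.92], [-2.96, 2.96]. Speed limits (rad/s): [2.39, 2.39, 3.14, 3.14, 3.14, 3.14, 3.14].

### API

Orientations are given as a unit quaternion [w, x, y, z].
In Python, from station import bot gives the robot as it stands.
- The arm moves only by the tool apply_moves, never from a script. Its argument "deltas" is a list of rows, each a list of 3 entries, a list of its own where there are three numbers: the closure, from 0 (fully open) to 1 (shut), then the shift along the tool's x, y, z in units of 0.2 m (1.0 is 0.2 m), then the turn about the tool's z in units of 2 pi rad (1.0 is 2 pi rad). A call has 1 to 12 rows; each row is the pose to reach, as a shift and turn from the pose commanded when the call began, along the tool's axes at that moment, turning the shorter way round; what a row does not reach only later rows make up. A row lasts 1/10 s, in which the tool goes at most 50 mm and 8.59 degrees, less where a joint would pass 70% of its speed; a pose out of reach is approached as far as the arm can. A call with a number of a shift or a turn outside -1 to 1 is refused whole. A call with a gripper value outside its range is refused whole. The fingers move at their own pace and stop on an object; "squeeze" is the grip in N (left out, the last holds). Time passes only in rows, so rows that repeat a pose let the fingers close. It gives the time, the measured TCP pose, the force, the opening and the grip force at its end, in the units of the state.
- bot.get_obs(): the state, without advancing time (a new reading comes with each control period).
- bot.read_camera(name): name is "side" or "top"; returns a dict with "color" (480x640x3 uint8, red, green, blue), "intrinsics" (3x3 intrinsics, pixels), "pose" (4x4, takes a point from camera to world coordinates). Camera axes: x right, y down, z forward; pixel columns grow to the right and rows downward; lengths in m; the calibration is good to about 2 mm. A picture is of the moment at which its call begins. There is no depth.
- bot.hand_in(): hands the job in; it is judged then, once.
Trained networks look in a picture, given as the dict that the camera call returned (one of the last four; its "shot" number tells which), for a name from the list of things; names that differ only in an ending like _2 or _b are one class to them, and where a whole thing is asked for, a point or a joint stands for the part that bears it (a point fixed in the world has none). Each returns a list of dicts, best first, with "confidence" (0 to 1); they miss things now and then, are a little off and sometimes report something else, mostly with a low value. They report only what shows in the picture. A call takes as long as a camera call.
- bot.look_for(picture, target): "point" ([x, y, z] in m, in world coordinates, good to about 4 mm: the middle of the surface that is visible of it).
The state is a dict: "t": time; "q": joint angles; "joint_vel": joint speeds; "joint_torque": joint torques, N m; "eef_pos": TCP position; "tool_rot": TCP orientation; "contact_force": force on the tool from outside, world axes, zero at the start; "torque": the same for the moment, N m; "gripper_width": opening from 0.0 (shut) to 1.0 (fully open); "grasp_force": force on a finger pad.
Only numpy, scipy, OpenCV 4.12 (cv2) and the standard library are available. Lean on these libraries where they do the work, as an engineer would, in place of code of your own. Each camera call takes 0.05 s, during which the arm holds its last target. There are 200 camera calls.

### The job

The paint bottles in the drum are mixed. Loosen the clamp knob of the catch tray, slide the tray towards you to its stop below the drum's mouth and clamp it there; then turn the crank slowly so that the bottles roll out one at a time, and take each bottle out of the tray before you turn on to the next pocket. Lower every bottle into the wooden box until it rests there, lying flat; at the end the drum is empty, all bottles lie in the box and the tray is still clamped at its stop.

Things in the scene. Friction and masses are not known exactly. Their poses are not given: they have to be found in the camera images.
- tumbler: fixed tumbler on a 310 x 360 mm board. Origin below the drum's middle, 14 mm above the desk; x = drum axis, away from the robot, y left, z up. Axis at z = 122 mm; clear housing x -68..68, y -82..82, up to z = 204 mm. The mouth looks to -y; a chute (y -60..-150) leads down to the tray's place at x 0, y -205 mm. Fixed jars up to 66 mm high stand to its left; the desk's right edge is at world y = -0.20 m
- drum (a joint): turn of the drum, rad, about the tumbler's x; positive = clockwise seen from the robot. Six pockets 60 degrees apart hold a bottle or none (filled from 40 to 280 degrees at 0; 0 deg = right, 90 = up; order brown_a, white_flip, brown_b, white_screw). A bottle rolls out when the vane below it is level or up to 15 deg under; all are out by 4.3 rad. Friction 0.25 N m holds it. Keep under 2.5 rad/s
- crank_grip (a point): middle of the red crank handle: a free-turning round sleeve 20 mm across, parallel to the drum's axis and 50 mm from it, 85 to 149 mm in front of the drum's middle (this point at 122 mm; crank arm at 75..83 mm). At drum 0 it stands straight above the axis. The sleeve turns on its pin, so the hand need not turn with the crank
- tray (a joint): slide of the catch tray, m: 0 parked at the back, 0.11 at its stop in front, below the chute. Friction 1.5 N. Moves along the tumbler's -x
- tray_place (a point): fixed point: where the middle of the tray's V bed (its lowest line) lies when the tray is at its stop, 45 mm above the desk; axes as the tumbler's. Bed 136 mm along x, 120 along y, sides rising 18 degrees: a bottle comes to rest along x, roughly above this point. A slot 50 mm wide (along x) across the bed and through its right wall admits fingertips down to 40 mm above the desk. End walls to 72, right wall to 98 mm high
- clamp (a joint): turn of the clamp knob, rad: 0 locked, 1.57 free, growing counterclockwise seen from above. Turn it fully: under about 1.4 a bar below it blocks the tray; it locks only with the tray within about 3 mm of an end of its travel. Starts locked
- clamp_grip (a point): grip point of the black clamp knob, on its vertical axis, 117 mm above the desk: a wing 44 mm long (along the point's x), 14 mm thick (y), 100 to 130 mm above the desk. The knob sits on the tray, 95 mm in front (-x) of the tray's middle, and also serves as the handle to slide it
- box: open wooden box, outside 142 x 142 mm, 75 mm high, walls 5 mm, its floor raised: top of floor 22 mm above the underside; loose, 0.5 kg. Origin at the centre of its underside, z up. Three bottles lie side by side in it, a fourth on top of them
- pocket_brown_a (a point): a point on the drum's axis in the middle of its length that turns with the drum; its z axis points out through the middle of the pocket in which brown_a starts, its x axis along the drum's axis away from the robot
- pocket_white_flip (a point): a point on the drum's axis in the middle of its length that turns with the drum; its z axis points out through the middle of the pocket in which white_flip starts, its x axis along the drum's axis away from the robot
- pocket_brown_b (a point): a point on the drum's axis in the middle of its length that turns with the drum; its z axis points out through the middle of the pocket in which brown_b starts, its x axis along the drum's axis away from the robot
- pocket_white_screw (a point): a point on the drum's axis in the middle of its length that turns with the drum; its z axis points out through the middle of the pocket in which white_screw starts, its x axis along the drum's axis away from the robot
- brown_a: brown paint bottle with white cap, 113 mm long, 37 mm across its round body, the first 88 mm from the base (the cap is thinner); about 0.1 kg. Origin at the centre of its base, z along the bottle to the cap. Starts lying in a drum pocket, cap away from the robot; may be absent
- white_flip: white bottle with black flip cap, 109 mm long, 37 mm across its round body, the first 84 mm from the base (the cap is thinner); about 0.1 kg. Origin at the centre of its base, z along the bottle to the cap. Starts lying in a drum pocket, cap away from the robot; may be absent
- brown_b: a second brown paint bottle with white cap, the same as brown_a, 113 mm long, 37 mm across its round body, the first 88 mm from the base (the cap is thinner); about 0.1 kg. Origin at the centre of its base, z along the bottle to the cap. Starts lying in a drum pocket, cap away from the robot; may be absent
- white_screw: white bottle with black screw cap, 104 mm long, 33 mm across its round body, the first 78 mm from the base (the cap is thinner); about 0.1 kg. Origin at the centre of its base, z along the bottle to the cap. Starts lying in a drum pocket, cap away from the robot; may be absent

How it is judged:
On the way, in this order (a step that is already met when the one before it is completed fails the run):
1. the clamp knob is loosened (value of joint clamp above 1.2 rad), for 0.1 s.
2. the tray is at its stop below the mouth (value of joint tray above 0.104 m), for 0.1 s.
3. the tray is clamped at its stop (value of joint tray above 0.104 m and value of joint clamp below 0.3 rad), for 0.3 s.
At the end, for the whole second after the job is handed in: every bottle lies in the box (its base inside the walls and 22 to 100 mm above the box's underside, within 0.4 rad of level), at rest (under 0.08 m/s); the tray is within 6 mm of its front stop and the clamp knob within 0.3 rad of locked (all of step 3 and x of brown_a in the frame of box between -0.07 and 0.07 m and y of brown_a in the frame of box between -0.066 and 0.066 m and z of brown_a in the frame of box between 0.022 and 0.1 m and angle between brown_a's own z axis and vertical between 1.17 and 1.97 rad and linear speed of each of brown_a, white_flip, brown_b, white_screw below 0.08 m/s and x of white_flip in the frame of box between -0.07 and 0.07 m and y of white_flip in the frame of box between -0.066 and 0.066 m and z of white_flip in the frame of box between 0.022 and 0.1 m and angle between white_flip's own z axis and vertical between 1.17 and 1.97 rad and x of brown_b in the frame of box between -0.07 and 0.07 m and y of brown_b in the frame of box between -0.066 and 0.066 m and z of brown_b in the frame of box between 0.022 and 0.1 m and angle between brown_b's own z axis and vertical between 1.17 and 1.97 rad and x of white_screw in the frame of box between -0.07 and 0.07 m and y of white_screw in the frame of box between -0.066 and 0.066 m and z of white_screw in the frame of box between 0.022 and 0.1 m and angle between white_screw's own z axis and vertical between 1.17 and 1.97 rad); the robot touches nothing.
It fails at once if the drum is turned on by almost a whole further pocket (about 55 degrees) while a bottle that has rolled out still lies in the tray ((x of brown_a in the frame of tray_place between -0.075 and 0.075 m and y of brown_a in the frame of tray_place between -0.06 and 0.03 m and z of brown_a in the frame of tray_place between -0.01 and 0.06 m and y of brown_a in the frame of pocket_brown_a above 0.045 m) or (x of white_flip in the frame of tray_place between -0.075 and 0.075 m and y of white_flip in the frame of tray_place between -0.06 and 0.03 m and z of white_flip in the frame of tray_place between -0.01 and 0.06 m and y of white_flip in the frame of pocket_white_flip above 0.045 m) or (x of brown_b in the frame of tray_place between -0.075 and 0.075 m and y of brown_b in the frame of tray_place between -0.06 and 0.03 m and z of brown_b in the frame of tray_place between -0.01 and 0.06 m and y of brown_b in the frame of pocket_brown_b above 0.045 m) or (x of white_screw in the frame of tray_place between -0.075 and 0.075 m and y of white_screw in the frame of tray_place between -0.06 and 0.03 m and z of white_screw in the frame of tray_place between -0.01 and 0.06 m and y of white_screw in the frame of pocket_white_screw above 0.045 m)).
It fails at once if the drum is spun fast (over 2.5 rad/s) (velocity of joint drum above 2.5 rad/s).
Of brown_a, white_flip, brown_b, white_screw only 2 to 4 are there at a start; the rules pass over those that are not, and their reading is None.
At some moment in a run one of box may be knocked a few centimetres aside while the robot is not near it.
Once in a run the grip may slacken for a moment while it holds something.
It also fails if it takes over 210 s, if anything falls off the work surface, if the arm or the gripper's body presses on something with over 40 N, if the wrist force passes 120 N, or if a joint passes its speed limit or range.

## Working session

There is one attempt and no reset: what is moved stays moved. The work goes in short steps, Python scripts to look and compute and a tool call to move; the robot and the scene stay as the last step left them, time stands still between calls to the robot, and variables do not carry over. Pictures are saved under pics/ and viewed, at most 14 in all, crops included, and the job is handed in when it is done.

Besides the shell and the picture viewer there is one more tool, called as name(argument=value, ...), one argument or row to a line, values as JSON. apply_moves: Moves the arm, as the interface text tells. Its arguments: {"type":"object","properties":{"deltas":{"type":"array","items":{"type":"array"}},"squeeze":{"type":"number"}},"required":["deltas"]}

```bash
mkdir -p pics; ls
cat > h.py <<'E'
from station import bot
import numpy as np, cv2
from scipy.spatial.transform import Rotation as R
def snap(cam,name=None):
    p=bot.read_camera(cam)
    if name: cv2.imwrite('pics/'+name+'.png',p['color'][:,:,::-1])
    return p
def px(p,P):
    T=np.linalg.inv(p['pose']);c=T[:3,:3]@np.array(P)+T[:3,3];u=p['intrinsics']@c;return (u[:2]/u[2]).round(1)
def unproj(p,u,v,z):
    d=p['pose'][:3,:3]@np.linalg.inv(p['intrinsics'])@np.array([u,v,1.]);o=p['pose'][:3,3]
    return (o+d*(z-o[2])/d[2]).round(4)
def st():
    o=bot.get_obs();w=o['tool_rot'];r=R.from_quat([w[1],w[2],w[3],w[0]])
    print('t',round(o['t'],2),'tcp',np.round(o['eef_pos'],4),'F',np.round(o['contact_force'],1),'w',round(o['gripper_width'],3),'g',round(o['grasp_force'],1),'q',np.round(o['q'],2))
    print(r.as_matrix().round(3).tolist());return o,r
E
python3 - <<'E'
from h import *
st()
for c in ('top','side'):
    p=snap(c,c+'0'); print(c,p['pose'].round(3).tolist(),p['intrinsics'].tolist())
    for n in ('tumbler','drum','crank_grip','tray','clamp_grip','box','brown_a','white_flip','white_screw'):
        print(n,[(np.round(d['point'],3).tolist(),round(d['confidence'],2)) for d in bot.look_for(p,n)[:3]])
E
```

```text
pics
t 0.0 tcp [ 0.212  -0.6402  0.2303] F [ 0.1  0.2 -0.1] w 1.0 g 0.0 q [ 1.14  0.48  0.02  1.56 -0.01  1.11 -0.08]
[[0.949, 0.314, -0.001], [0.314, -0.949, 0.002], [-0.0, -0.002, -1.0]]
top [[-0.01, -0.995, 0.104, 0.486], [-1.0, 0.01, -0.006, 0.032], [0.005, -0.104, -0.995, 0.987], [0.0, 0.0, 0.0, 1.0]] [[526.0593071226444, 0.0, 317.71741631414164], [0.0, 526.0593071226444, 241.80787437297485], [0.0, 0.0, 1.0]]
tumbler [([0.688, 0.041, 0.052], 0.6)]
drum [([0.66, 0.087, 0.176], 0.88)]
crank_grip [([0.664, 0.088, 0.18], 0.69)]
tray [([0.783, -0.081, 0.048], 0.56)]
clamp_grip [([0.692, -0.071, 0.128], 0.82)]
box [([0.44, -0.094, 0.019], 0.86)]
brown_a []
white_flip []
white_screw [([0.69, 0.041, 0.054], 0.2)]
side [[0.645, 0.52, -0.56, 1.067], [0.764, -0.448, 0.465, -0.376], [-0.009, -0.727, -0.686, 0.733], [0.0, 0.0, 0.0, 1.0]] [[461.69517585547277, 0.0, 312.87034046912083], [0.0, 461.69517585547277, 240.30042902984195], [0.0, 0.0, 1.0]]
tumbler [([0.44, -0.093, 0.032], 0.63), ([0.752, 0.027, 0.056], 0.57), ([0.7, -0.082, 0.116], 0.29)]
drum [([0.664, 0.088, 0.124], 0.77)]
crank_grip []
tray [([0.776, -0.084, 0.051], 0.78), ([0.683, 0.101, 0.181], 0.54)]
clamp_grip [([0.695, -0.081, 0.115], 0.83)]
box [([0.437, -0.092, 0.034], 0.78)]
brown_a [([0.687, 0.102, 0.182], 0.82)]
white_flip []
white_screw [([0.696, -0.084, 0.116], 0.21)]
```

View pics/top0.png

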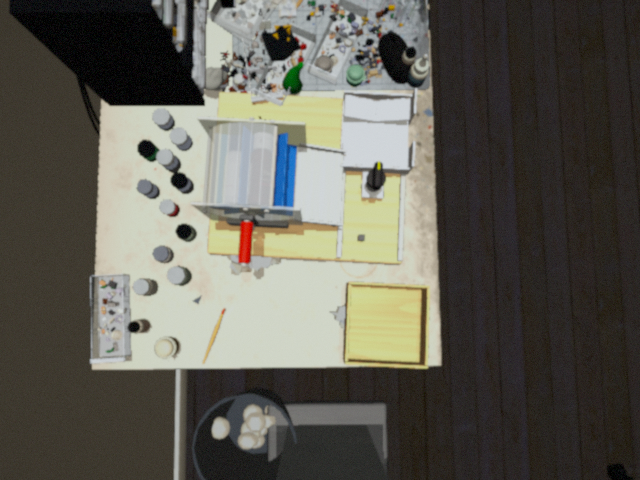

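View pics/side0.png

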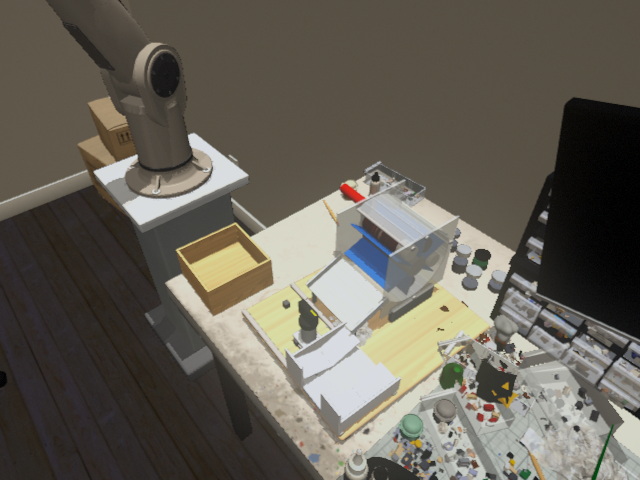

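The top view shows the crank handle at about (246,242), the clamp wing at (376,178), the parked tray at (377,130) and the box at (386,325). The side view agrees. I'll zoom once on the top view to fit the tumbler pose.

Run:
```python
import cv2
a=cv2.imread('pics/top0.png')[90:290,190:440]; a=cv2.convertScaleAbs(a,alpha=0.8)
cv2.imwrite('pics/c1.png',cv2.resize(a,(750,600),interpolation=cv2.INTER_CUBIC))
```

```text
(no output)
```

View pics/c1.png

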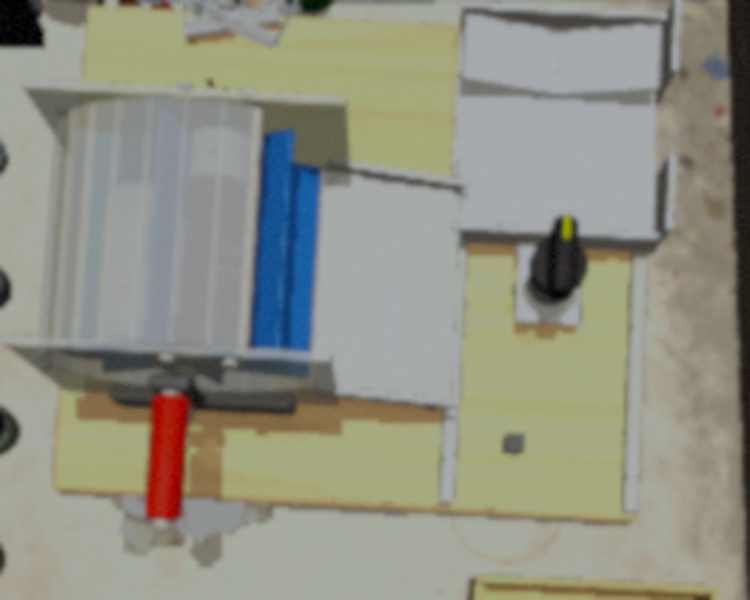

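The crop shows the handle ends at about px (244,263) and (247,222), and the board's front edge running (208,253)–(401,263). The wing lies lengthwise along the drum axis. Next I fit the pose.

```bash
cat >> h.py <<'E'
def tw(P,T0,yaw):  # tumbler->world
    return np.array([T0[0],T0[1],.014])+R.from_euler('z',yaw).as_matrix()@np.array(P)
E
python3 - <<'E'
from h import *
p=bot.read_camera('top')
a=unproj(p,244.3,263.3,.186);b=unproj(p,247.3,221.7,.186);d=b-a
print('handle',a,b,np.hypot(*d[:2]),np.arctan2(d[1],d[0]))
f=unproj(p,208.3,253.3,.014);g=unproj(p,400.7,263.3,.014);d=f-g
print('edge',f,g,np.hypot(*d[:2]),np.arctan2(-d[0],d[1]))
# right rail front end, far right of board/back-left corner, chute lower right edge
print('backleft',unproj(p,190+88/3,90+8/3,.014))
for z in(.13,):print('wing',unproj(p,379,162.7,z),unproj(p,373.7,190,z))
yaw=np.arctan2(-d[0],d[1])
h=(a+b)/2
T0=h-R.from_euler('z',yaw).as_matrix()@[-.117,0,0]
print('T0',T0,'knob',tw([.015,-.205,0],T0,yaw),'crank',tw([-.122,0,0],T0,yaw),'place',tw([0,-.205,0],T0,yaw))
for c in [(346,345),(380,345),(346,100)]:pass
for u in [(347,285),(427,285),(345,362),(426,366)]: print('box rim',unproj(p,*u,.075))
E
```

```text
handle [0.5383 0.1393 0.186 ] [0.6022 0.1349 0.186 ] 0.06405130755886249 -0.06874907214693844
edge [0.5687 0.229  0.014 ] [ 0.5466 -0.1275  0.014 ] 0.35718435016108985 -0.06191235713064672
backleft [0.8772 0.2114 0.014 ]
wing [ 0.7075 -0.0768  0.13  ] [ 0.6614 -0.067   0.13  ]
T0 [0.68702583 0.12986088 0.186     ] knob [ 0.68931317 -0.07567444  0.014     ] crank [0.56525958 0.13740936 0.014     ] place [ 0.67434191 -0.07474635  0.014     ]
box rim [ 0.5061 -0.0236  0.075 ]
box rim [ 0.5047 -0.1621  0.075 ]
box rim [ 0.3754 -0.018   0.075 ]
box rim [ 0.3672 -0.156   0.075 ]
```

apply_moves(
  deltas=[
    [0,[1.0,-0.61,0],0.0612],
    [0,[1.0,-0.61,0],0.0612],
    [0,[1.0,-0.61,0],0.0612],
    [0,[1.0,-0.61,0],0.0612],
    [0,[1.0,-0.61,0],0.0612],
    [0,[1.0,-0.61,0],0.0612],
    [0,[1.0,-0.61,0],0.0612],
  ],
  squeeze=40,
)

```text
t: 1.75
eef_pos: [0.3644, -0.4616, 0.2315]
tool_rot: [0.0, 1.0, -0.031, 0.0]
contact_force: [0.1, -0.8, 0.2]
gripper_width: 1.0
grasp_force: 0.0
```

apply_moves(
  deltas=[
    [0,[0.75,-1.0,0],0],
    [0,[0.75,-1.0,0],0],
    [0,[0.75,-1.0,0],0],
    [0,[0.75,-1.0,0],0],
    [0,[0.75,-1.0,0],0],
    [0,[0.75,-1.0,0],0],
    [0,[0.75,-1.0,0],0],
  ],
)

```text
t: 2.45
eef_pos: [0.5265, -0.2728, 0.2311]
tool_rot: [0.0, 0.999, -0.032, -0.0]
contact_force: [-0.5, -1.2, -0.9]
gripper_width: 1.004
grasp_force: 0.0
```

apply_moves(
  deltas=[
    [0,[0.75,-1.0,0],0],
    [0,[0.75,-1.0,0],0],
    [0,[0.75,-1.0,0],0],
    [0,[0.75,-1.0,0],0],
    [0,[0.75,-1.0,0],0],
    [0,[0.75,-1.0,0],0],
    [0,[0.75,-1.0,0],0],
    [0,[0.75,-1.0,0],0],
  ],
)

```text
t: 3.25
eef_pos: [0.688, -0.0866, 0.2311]
tool_rot: [0.001, 0.999, -0.035, -0.0]
contact_force: [0.3, -0.2, 0.0]
gripper_width: 1.0
grasp_force: 0.0
```

Run:
```python
from h import *
st()
p=snap('side','s1')
print([(np.round(d['point'],3).tolist(),round(d['confidence'],2)) for d in bot.look_for(p,'clamp_grip')])
print(px(p,[.691,-.0755,.117]))
```

```text
t 3.25 tcp [ 0.688  -0.0866  0.2311] F [ 0.3 -0.2  0. ] w 1.0 g 0.0 q [ 0.12  0.51 -0.12  1.5   0.07  1.14 -1.66]
[[0.998, -0.069, -0.001], [-0.069, -0.998, -0.002], [-0.001, 0.002, -1.0]]
[([0.694, -0.08, 0.116], 0.58)]
[308.4 311. ]
```

View pics/s1.png

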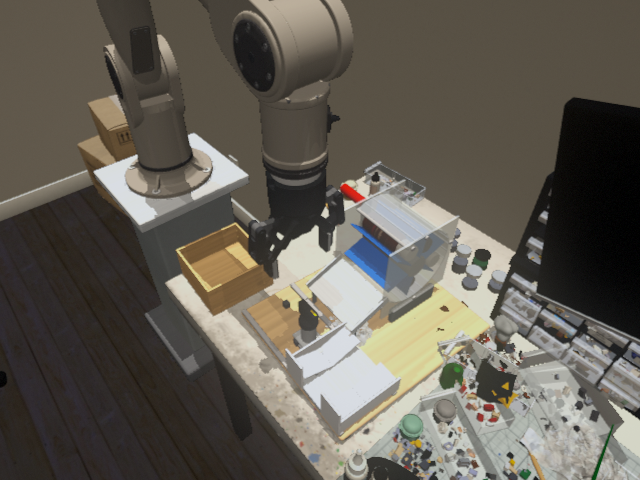

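The hand is above the wing: the fingers at (265,240) and (335,215) straddle the knob at (308,311). Next: descend and grip.

apply_moves(
  deltas=[
    [0.3,[0.012,-0.051,0],0],
    [0.3,[0.012,-0.051,0.2],0],
    [0.3,[0.012,-0.051,0.4],0],
    [0.3,[0.012,-0.051,0.55],0],
    [0.3,[0.012,-0.051,0.64],0],
    [0.3,[0.012,-0.051,0.64],0],
    [1,[0.012,-0.051,0.64],0],
    [1,[0.012,-0.051,0.64],0],
    [1,[0.012,-0.051,0.64],0],
    [1,[0.012,-0.051,0.64],0],
    [1,[0.012,-0.051,0.64],0],
    [1,[0.012,-0.051,0.64],0],
  ],
)

```text
t: 4.55
eef_pos: [0.6931, -0.0749, 0.1054]
tool_rot: [0.001, 0.999, -0.033, 0.002]
contact_force: [-2.0, -5.2, 5.9]
gripper_width: 0.156
grasp_force: 42.1
```

apply_moves(
  deltas=[
    [1,[0,0,0],-0.02],
    [1,[0,0,0],-0.04],
    [1,[0,0,0],-0.06],
    [1,[0,0,0],-0.08],
    [1,[0,0,0],-0.1],
    [1,[0,0,0],-0.12],
    [1,[0,0,0],-0.14],
    [1,[0,0,0],-0.16],
    [1,[0,0,0],-0.18],
    [1,[0,0,0],-0.2],
    [1,[0,0,0],-0.22],
    [1,[0,0,0],-0.243],
  ],
)

```text
t: 5.75
eef_pos: [0.6914, -0.073, 0.1054]
tool_rot: [0.0, 0.743, 0.669, -0.001]
contact_force: [-7.6, -1.4, 10.6]
gripper_width: 0.155
grasp_force: 42.8
```

apply_moves(
  deltas=[
    [1,[0,0,0],-0.005],
    [1,[0,0,0],-0.008],
    [1,[0,0,0],-0.008],
  ],
)

```text
t: 6.05
eef_pos: [0.6914, -0.073, 0.1054]
tool_rot: [-0.0, 0.728, 0.686, -0.001]
contact_force: [-6.3, -1.7, 10.1]
gripper_width: 0.152
grasp_force: 42.8
```

Run:
```python
from h import *
o,r=st(); print(o['torque'])
```

```text
t 6.05 tcp [ 0.6914 -0.073   0.1054] F [-6.3 -1.7 10.1] w 0.152 g 42.8 q [ 0.35  0.69 -0.5   1.57  0.38  0.98 -0.33]
[[0.06, 0.998, -0.001], [0.998, -0.06, -0.001], [-0.001, -0.001, -1.0]]
[-0.19370178  1.70107002 -0.23453547]
```

apply_moves(
  deltas=[
    [1,[0,-0.05,0],0],
    [1,[0,-0.1,0],0],
    [1,[0,-0.16,0],0],
    [1,[0,-0.22,0],0],
    [1,[0,-0.28,0],0],
    [1,[0,-0.34,0],0],
    [1,[0,-0.4,0],0],
    [1,[0,-0.46,0],0],
    [1,[0,-0.51,0],0],
    [1,[0,-0.54,0],0],
    [1,[0,-0.56,0],0],
    [1,[0,-0.56,0],0],
  ],
)

```text
t: 7.25
eef_pos: [0.5813, -0.066, 0.1054]
tool_rot: [0.001, 0.728, 0.686, 0.001]
contact_force: [-0.2, -1.0, 8.5]
gripper_width: 0.153
grasp_force: 44.6
```

apply_moves(
  deltas=[
    [1,[0,-0.01,0],0],
    [1,[0,-0.02,0],0],
    [1,[0,-0.02,0],0],
    [1,[0,-0.02,0],0],
  ],
)

```text
t: 7.65
eef_pos: [0.5809, -0.0659, 0.1055]
tool_rot: [0.003, 0.728, 0.686, 0.004]
contact_force: [11.6, -2.1, -1.0]
gripper_width: 0.154
grasp_force: 43.1
```

At the stop: force rises and the hand no longer moves. Back off the push a little and turn the knob back.

apply_moves(
  deltas=[
    [1,[0,0.012,0],0.01],
    [1,[0,0.015,0],0.03],
    [1,[0,0.015,0],0.05],
    [1,[0,0.015,0],0.07],
    [1,[0,0.015,0],0.09],
    [1,[0,0.015,0],0.11],
    [1,[0,0.015,0],0.13],
    [1,[0,0.015,0],0.15],
    [1,[0,0.015,0],0.17],
    [1,[0,0.015,0],0.19],
    [1,[0,0.015,0],0.21],
    [1,[0,0.015,0],0.23],
  ],
)

```text
t: 8.85
eef_pos: [0.5829, -0.0676, 0.1054]
tool_rot: [0.001, 1.0, 0.031, 0.004]
contact_force: [7.5, -6.0, 1.0]
gripper_width: 0.156
grasp_force: 43.4
```

apply_moves(
  deltas=[
    [1,[0,0,0],0.01],
    [1,[0,0,0],0.022],
    [1,[0,0,0],0.025],
    [1,[0,0,0],0.025],
  ],
)

```text
t: 9.25
eef_pos: [0.5829, -0.0678, 0.1054]
tool_rot: [0.001, 0.999, -0.044, 0.004]
contact_force: [7.1, -7.0, 2.9]
gripper_width: 0.158
grasp_force: 47.0
```

Run:
```python
from h import *
o,r=st(); print(o['torque'])
```

```text
t 9.25 tcp [ 0.5829 -0.0678  0.1054] F [ 7.1 -7.   2.9] w 0.158 g 47.0 q [ 0.12  0.48 -0.15  1.88  0.1   0.78 -1.74]
[[0.996, -0.089, 0.008], [-0.089, -0.996, -0.003], [0.009, 0.002, -1.0]]
[-1.36026415 -1.37986812  0.89302643]
```

apply_moves(
  deltas=[
    [0.3,[0,0,0],0],
    [0.3,[0,0,0],0],
    [0.3,[0,0,0],0],
    [0.3,[0,0,-0.2],0],
    [0.3,[0,0,-0.45],0],
    [0.3,[0,0,-0.7],-0.004],
    [0.3,[0,0,-0.7],-0.004],
  ],
)

```text
t: 9.95
eef_pos: [0.5831, -0.0653, 0.2508]
tool_rot: [-0.0, 0.999, -0.032, 0.006]
contact_force: [0.7, 1.0, -0.2]
gripper_width: 0.696
grasp_force: 0.0
```

apply_moves(
  deltas=[
    [0.3,[-0.179,-1.0,0],0],
    [0.3,[-0.179,-1.0,0],0],
    [0.3,[-0.179,-1.0,0],0],
    [0.3,[-0.179,-1.0,0],0],
    [0.3,[-0.179,-1.0,0],0],
    [0.3,[-0.179,-1.0,0],0],
    [0.3,[-0.179,-1.0,0],0],
  ],
)

```text
t: 10.65
eef_pos: [0.5563, 0.1348, 0.2427]
tool_rot: [0.001, 0.999, -0.033, -0.0]
contact_force: [-0.6, -0.4, -0.1]
gripper_width: 0.703
grasp_force: 0.0
```

Run:
```python
from h import *
o,r=st()
s=snap('side')
for n in ('crank_grip','clamp_grip','tray'):
    for p in (s,): print(n,[(np.round(d['point'],3).tolist(),round(d['confidence'],2)) for d in bot.look_for(p,n)])
cv2.imwrite('pics/s2.png',cv2.resize(s['color'][120:420,130:530,::-1],(800,600),interpolation=cv2.INTER_CUBIC))
```

```text
t 10.65 tcp [0.5563 0.1348 0.2427] F [-0.6 -0.4 -0.1] w 0.703 g 0.0 q [-0.14  0.31 -0.26  1.78  0.09  1.06 -2.07]
[[0.998, -0.066, -0.001], [-0.066, -0.998, -0.001], [-0.001, 0.001, -1.0]]
crank_grip [([0.667, 0.086, 0.125], 0.93), ([0.586, -0.074, 0.114], 0.3)]
clamp_grip [([0.59, -0.072, 0.113], 0.59)]
tray [([0.662, -0.078, 0.053], 0.84)]
```

View pics/s2.png

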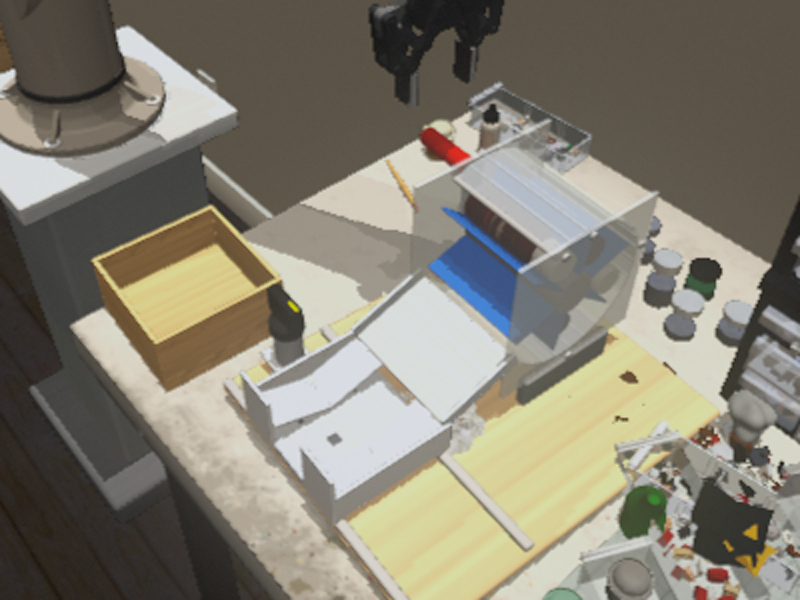

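The tray is at the stop, with the knob wing locked along x. The drum's first pocket shows a brown bottle and the red handle stands on top. Next: grip the handle.

apply_moves(
  deltas=[
    [0.3,[0.027,-0.015,0.1],0],
    [0.3,[0.027,-0.015,0.25],0],
    [0.3,[0.027,-0.015,0.37],0],
    [0.3,[0.027,-0.015,0.38],0],
    [0.3,[0.027,-0.015,0.38],0],
    [1,[0.027,-0.015,0.38],0],
    [1,[0.027,-0.015,0.38],0],
    [1,[0.027,-0.015,0.38],0],
    [1,[0.027,-0.015,0.38],0],
    [1,[0.027,-0.015,0.38],0],
    [1,[0.027,-0.015,0.38],0],
  ],
)

```text
t: 11.95
eef_pos: [0.5627, 0.1388, 0.1684]
tool_rot: [-0.0, 0.999, -0.032, 0.001]
contact_force: [-1.4, -0.6, 6.0]
gripper_width: 0.214
grasp_force: 39.0
```

apply_moves(
  deltas=[
    [1,[0,0.03,0.002],0],
    [1,[0,0.059,0.007],0],
    [1,[0,0.088,0.016],0],
    [1,[0,0.115,0.028],0],
    [1,[0,0.141,0.044],0],
    [1,[0,0.165,0.062],0],
    [1,[0,0.186,0.083],0],
    [1,[0,0.193,0.091],0],
    [1,[0,0.193,0.091],0],
    [1,[0,0.193,0.091],0],
    [1,[0,0.193,0.091],0],
    [1,[0,0.193,0.091],0],
  ],
)

```text
t: 13.15
eef_pos: [0.5603, 0.1002, 0.1502]
tool_rot: [-0.0, 0.999, -0.032, 0.001]
contact_force: [-0.9, -1.1, 6.9]
gripper_width: 0.221
grasp_force: 39.4
```

```bash
cat >> h.py <<'E'
def look(cam,names):
    p=snap(cam)
    for n in names: print(cam,n,[(np.round(d['point'],3).tolist(),round(d['confidence'],2)) for d in bot.look_for(p,n)])
    return p
def crop(p,r0,r1,c0,c1,f,name):
    cv2.imwrite('pics/'+name+'.png',cv2.resize(p['color'][r0:r1,c0:c1,::-1],None,fx=f,fy=f,interpolation=cv2.INTER_CUBIC))
B=['brown_a','white_flip','white_screw','box']
E
python3 - <<'E'
from h import *
st()
s=look('side',B)
crop(s,200,400,200,440,3,'s3')
t=look('top',B)
E
```

```text
t 13.15 tcp [0.5603 0.1002 0.1502] F [-0.9 -1.1  6.9] w 0.221 g 39.4 q [-0.1   0.41 -0.24  1.88  0.13  0.87 -2.03]
[[0.998, -0.065, 0.002], [-0.065, -0.998, 0.0], [0.002, -0.0, -1.0]]
side brown_a [([0.673, 0.085, 0.132], 0.72)]
side white_flip [([0.682, 0.106, 0.176], 0.6)]
side white_screw []
side box [([0.434, -0.097, 0.037], 0.59)]
top brown_a [([0.677, -0.112, 0.084], 0.86)]
top white_flip []
top white_screw []
top box [([0.441, -0.1, 0.022], 0.7), ([0.585, -0.064, 0.125], 0.55)]
```

View pics/s3.png

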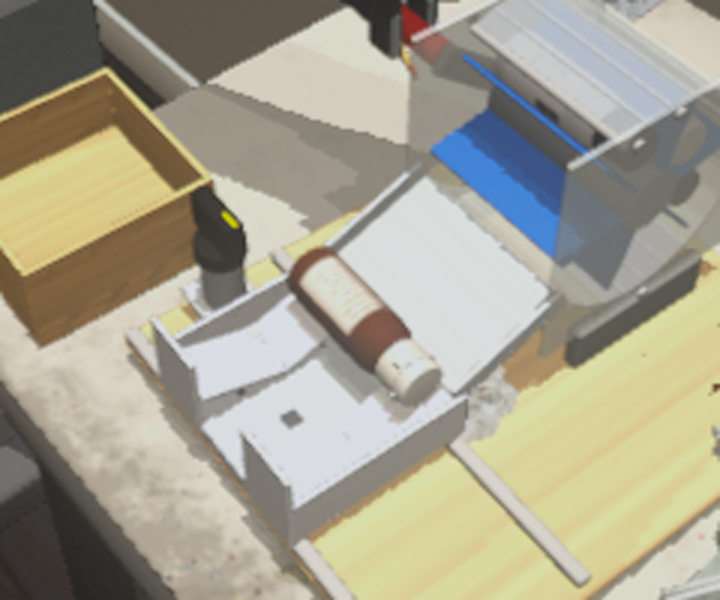

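The brown bottle has just rolled out; it was on the chute at crop (365,325) and heading into the tray. Release the crank and go over the tray.

apply_moves(
  deltas=[
    [0.4,[0,0,0],0],
    [0.4,[0,0,0],0],
    [0.4,[0,0,-0.2],0],
    [0.4,[0,0,-0.4],0],
    [0.4,[0.1,0.13,-0.55],0],
    [0.3,[0.28,0.37,-0.55],0],
    [0.3,[0.46,0.6,-0.55],0],
    [0.3,[0.63,0.83,-0.55],0],
    [0.3,[0.63,0.83,-0.55],0],
    [0.3,[0.63,0.83,-0.55],0],
    [0.3,[0.63,0.83,-0.55],0],
  ],
)

```text
t: 14.75
eef_pos: [0.6742, -0.0735, 0.2583]
tool_rot: [-0.0, 0.999, -0.033, -0.001]
contact_force: [0.8, 0.6, 0.4]
gripper_width: 0.7
grasp_force: 0.0
```

Run:
```python
from h import *
st()
s=look('side',B)
crop(s,200,400,200,440,3,'s4')
p=s
for y in (-.0746,):
  c=tw([0,-.205,.05],(.689,.130),-.065); print(c,px(s,c))
```

```text
t 14.75 tcp [ 0.6742 -0.0735  0.2583] F [0.8 0.6 0.4] w 0.7 g 0.0 q [ 0.13  0.47 -0.16  1.51  0.08  1.18 -1.68]
[[0.998, -0.065, -0.001], [-0.065, -0.998, 0.001], [-0.001, -0.001, -1.0]]
side brown_a [([0.69, -0.08, 0.078], 0.93), ([0.67, 0.086, 0.132], 0.44)]
side white_flip [([0.682, 0.107, 0.177], 0.68)]
side white_screw []
side box [([0.436, -0.094, 0.033], 0.83), ([0.688, -0.083, 0.078], 0.38)]
[ 0.67568438 -0.07456709  0.064     ] [303.7 324.1]
```

View pics/s4.png

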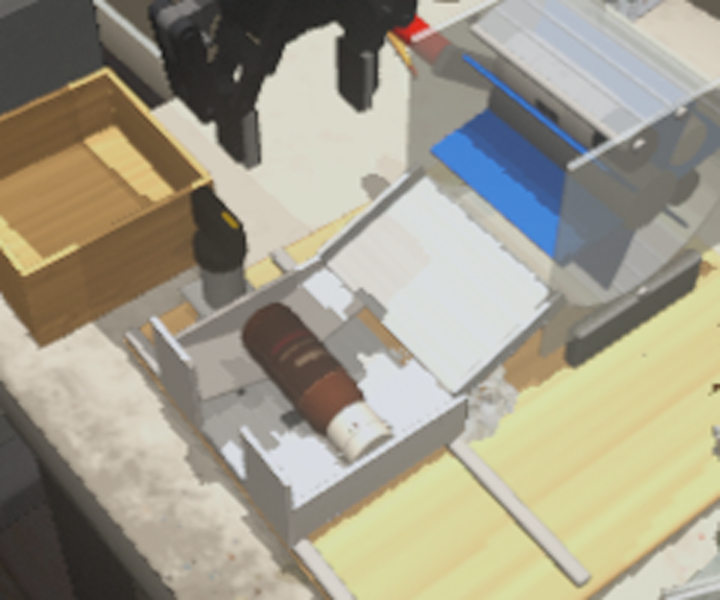

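The bottle lies at rest in the V, from crop (265,330) to the cap at (365,435). Now its position along x.

Run:
```python
from h import *
p=bot.read_camera('side')
T=(.689,.130)
for u in [(288,309),(322,346)]:
    w=unproj(p,*u,.0645); q=R.from_euler('z',.065).as_matrix()@(w-np.array([T[0],T[1],0])); print(w,q.round(4))
# image of predicted: base end & cap end for x0 in tumbler
for x0 in (-.068,-.06,-.055,-.05,-.045):
    print(x0,px(p,tw([x0,-.205,.0505],T,-.065)),px(p,tw([x0+.113,-.205,.0505],T,-.065)))
```

```text
[ 0.6313 -0.0753  0.0645] [-0.0442 -0.2086  0.0645]
[ 0.7313 -0.08    0.0645] [ 0.0559 -0.2068  0.0645]
-0.068 [282.4 299.9] [319.  341.1]
-0.06 [284.8 302.6] [321.8 344.3]
-0.055 [286.3 304.4] [323.6 346.3]
-0.05 [287.8 306.1] [325.4 348.3]
-0.045 [289.4 307.8] [327.2 350.4]
```

apply_moves(
  deltas=[
    [0.3,[0.008,0.015,0.2],0],
    [0.3,[0.008,0.015,0.4],0],
    [0.3,[0.008,0.015,0.6],0],
    [0.3,[0.008,0.015,0.75],0],
    [0.3,[0.008,0.015,0.88],0],
    [0.3,[0.008,0.015,0.96],0],
    [0.3,[0.008,0.015,0.96],0],
    [0.3,[0.008,0.015,0.96],0],
  ],
)

```text
t: 15.85
eef_pos: [0.6766, -0.0764, 0.0681]
tool_rot: [-0.0, 0.999, -0.032, 0.001]
contact_force: [-1.0, -0.0, -0.3]
gripper_width: 0.698
grasp_force: 0.0
```

apply_moves(
  deltas=[
    [0.3,[0,0,0.06],0],
    [0.3,[0,0,0.1],0],
    [0.3,[0,0,0.1],0],
    [0.7,[0,0,0.1],0],
    [0.9,[0,0,0.1],0],
    [1,[0,0,0.1],0],
    [1,[0,0,0.1],0],
    [1,[0,0,0.1],0],
    [1,[0,0,0.1],0],
  ],
)

```text
t: 16.75
eef_pos: [0.6764, -0.0761, 0.0476]
tool_rot: [-0.0, 0.999, -0.032, 0.001]
contact_force: [-0.6, 1.9, 3.6]
gripper_width: 0.412
grasp_force: 40.2
```

apply_moves(
  deltas=[
    [1,[0,0,-0.1],0],
    [1,[0,0,-0.25],0],
    [1,[0,0,-0.45],0],
    [1,[0,0,-0.65],0],
    [1,[0,0,-0.7],0],
    [1,[0,0,-0.7],0],
  ],
  squeeze=50,
)

```text
t: 17.35
eef_pos: [0.6768, -0.0773, 0.1889]
tool_rot: [0.0, 0.999, -0.033, 0.002]
contact_force: [0.7, 0.3, -1.2]
gripper_width: 0.411
grasp_force: 50.0
```

```bash
cat >> h.py <<'E'
def box(p,show=False):
    hsv=cv2.cvtColor(p['color'],cv2.COLOR_RGB2HSV)
    m=((hsv[...,1]>85)&(hsv[...,0]>8)&(hsv[...,0]<35)).astype(np.uint8)
    m[:268]=0; m[:, :300]=0; m[380:]=0; m[:,450:]=0
    m=cv2.morphologyEx(m,cv2.MORPH_OPEN,np.ones((3,3)))
    n,l,s,c=cv2.connectedComponentsWithStats(m)
    k=1+np.argmax(s[1:,4]); pts=np.argwhere(l==k)[:,::-1]
    W=np.array([unproj(p,u,v,.075)[:2] for u,v in pts],np.float32)
    r=cv2.minAreaRect(W*1000); print('box',np.round(r[0],1),np.round(r[1],1),round(r[2],1),'bbpx',s[k]); return m
E
python3 - <<'E'
from h import *
st(); p=look('top',['box','brown_a','crank_grip']); m=box(p); look('side',['brown_a','box'])
E
```

```text
t 17.35 tcp [ 0.6768 -0.0773  0.1889] F [ 0.7  0.3 -1.2] w 0.411 g 50.0 q [ 0.13  0.53 -0.16  1.57  0.09  1.04 -1.69]
[[0.998, -0.065, 0.003], [-0.065, -0.998, -0.001], [0.003, 0.001, -1.0]]
top box [([0.424, -0.066, 0.023], 0.71)]
top brown_a [([0.647, -0.074, 0.218], 0.87)]
top crank_grip [([0.656, 0.091, 0.143], 0.86)]
box [424.5 -64.7] [146.7 145.4] 86.1 bbpx [ 327  289   87   90 7025]
side brown_a [([0.71, -0.08, 0.215], 0.56)]
side box [([0.416, -0.073, 0.034], 0.88), ([0.667, 0.088, 0.133], 0.71)]
```

The box was already knocked: its centre is now about (0.4245, -0.066) with yaw about -0.068. Carry the bottle over, left of the middle.

apply_moves(
  deltas=[
    [1,[-0.12,-0.02,0],0],
    [1,[-0.3,-0.04,0],0],
    [1,[-0.5,-0.06,0],0],
    [1,[-0.7,-0.08,0],0],
    [1,[-0.85,-0.1,0],0],
    [1,[-0.95,-0.109,0],0],
    [1,[-0.95,-0.109,0],0],
  ],
)

```text
t: 18.4
eef_pos: [0.4849, -0.0424, 0.1866]
tool_rot: [0.0, 0.999, -0.032, -0.001]
contact_force: [0.1, 0.2, -0.2]
gripper_width: 0.41
grasp_force: 50.0
```

apply_moves(
  deltas=[
    [1,[-0.12,0,0],0],
    [1,[-0.25,0,0.1],0],
    [1,[-0.3,0,0.25],0],
    [1,[-0.3,0,0.4],0],
    [1,[-0.3,0,0.5],0],
    [1,[-0.3,0,0.5],0],
    [1,[-0.3,0,0.5],0],
  ],
)

```text
t: 19.1
eef_pos: [0.4286, -0.0387, 0.0872]
tool_rot: [-0.0, 0.999, -0.032, -0.0]
contact_force: [1.3, -0.5, -0.8]
gripper_width: 0.411
grasp_force: 50.1
```

Run:
```python
from h import *
st(); p=look('side',['brown_a','box'])
crop(p,180,330,150,350,4,'s5')
q=look('top',['brown_a','box'])
```

```text
t 19.1 tcp [ 0.4286 -0.0387  0.0872] F [ 1.3 -0.5 -0.8] w 0.411 g 50.1 q [ 0.12  0.31 -0.21  2.23  0.11  0.61 -1.8 ]
[[0.998, -0.065, -0.0], [-0.065, -0.998, 0.0], [-0.0, -0.0, -1.0]]
side brown_a [([0.466, -0.041, 0.118], 0.65)]
side box [([0.439, -0.081, 0.032], 0.63)]
top brown_a [([0.476, -0.04, 0.111], 0.54)]
top box [([0.481, -0.04, 0.021], 0.79)]
```

View pics/s5.png

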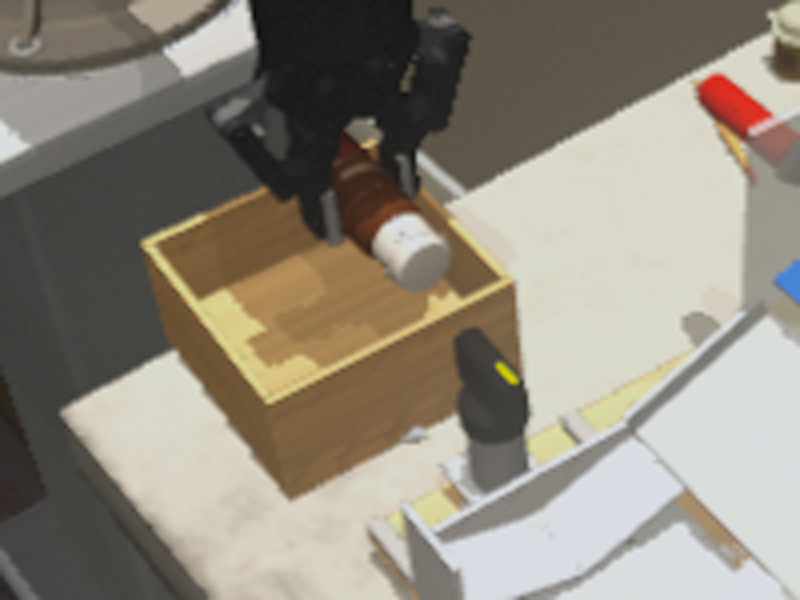

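The bottle hangs over the left part of the box; its cap end at crop (425,262) is close to the far wall. Checking the x margin.

Run:
```python
from h import *
p=bot.read_camera('side'); f=lambda u,v,z:unproj(p,150+u/4,180+v/4,z)
print('cap end',f(423,258,.104),'rim +x corners',f(268,403,.075),f(514,280,.075),'rim -x right',f(143,242,.075))
print([px(p,tw([a,b,.061],(.4245,-.066),-.068)) for a,b in((.071,.071),(.071,-.071),(-.071,-.071))])
```

```text
cap end [ 0.4895 -0.0429  0.104 ] rim +x corners [ 0.4967 -0.1411  0.075 ] [ 0.5064 -0.0017  0.075 ] rim -x right [ 0.3577 -0.1313  0.075 ]
[array([277.3, 248. ]), array([215. , 279.1]), array([183.4, 238.4])]
```

apply_moves(
  deltas=[
    [1,[-0.02,0,0.08],0],
    [1,[-0.02,0,0.16],0],
    [1,[-0.02,0,0.24],0],
    [1,[-0.02,0,0.29],0],
    [1,[-0.02,0,0.29],0],
    [0.9,[-0.02,0,0.29],0],
  ],
)

```text
t: 20.05
eef_pos: [0.424, -0.0382, 0.0305]
tool_rot: [0.0, 0.999, -0.032, 0.0]
contact_force: [-6.8, -0.1, 22.1]
gripper_width: 0.408
grasp_force: 58.7
```

apply_moves(
  deltas=[
    [0.55,[0,0,0],0],
    [0.5,[0,0,0],0],
    [0.5,[0,0,0],0],
    [0.5,[0,0,-0.1],0],
    [0.5,[0,0,-0.3],0],
    [0.4,[0,0,-0.5],0],
    [0.4,[0,0,-0.75],0],
    [0.4,[0,0,-1.0],0],
    [0.4,[0,0,-1.0],0],
  ],
)

```text
t: 20.95
eef_pos: [0.4281, -0.0383, 0.236]
tool_rot: [0.0, 0.999, -0.033, 0.007]
contact_force: [0.3, -0.7, -0.3]
gripper_width: 0.602
grasp_force: 0.0
```

Run:
```python
from h import *
st(); p=look('side',['brown_a','box'])
q=look('top',['crank_grip','brown_a'])
```

```text
t 20.95 tcp [ 0.4281 -0.0383  0.236 ] F [ 0.3 -0.7 -0.3] w 0.602 g 0.0 q [ 0.17  0.07 -0.24  2.1   0.02  0.96 -1.71]
[[0.998, -0.065, 0.013], [-0.065, -0.998, -0.0], [0.013, -0.0, -1.0]]
side brown_a [([0.43, -0.046, 0.056], 0.85), ([0.663, -0.08, 0.052], 0.49), ([0.588, -0.075, 0.117], 0.24)]
side box [([0.589, -0.074, 0.116], 0.72), ([0.431, -0.076, 0.04], 0.57), ([0.682, 0.108, 0.173], 0.38)]
top crank_grip [([0.657, 0.091, 0.144], 0.63)]
top brown_a [([0.464, -0.043, 0.049], 0.82)]
```

Bottle 1 lies in the box (side and top views agree on y ≈ -0.045). Back to the crank at its released position.

apply_moves(
  deltas=[
    [0.3,[0.15,-0.18,0],0],
    [0.3,[0.3,-0.36,0],0],
    [0.3,[0.45,-0.55,0],0],
    [0.3,[0.62,-0.735,0],0],
    [0.3,[0.62,-0.735,0],0],
    [0.3,[0.62,-0.735,0.2],0],
    [0.3,[0.62,-0.735,0.35],0],
    [0.3,[0.62,-0.735,0.42],0],
    [0.3,[0.62,-0.735,0.42],0],
    [0.3,[0.62,-0.735,0.42],0],
    [1,[0.62,-0.735,0.42],0],
    [1,[0.62,-0.735,0.42],0],
  ],
)

```text
t: 22.45
eef_pos: [0.5581, 0.1004, 0.1466]
tool_rot: [-0.0, 0.999, -0.032, 0.001]
contact_force: [0.2, 0.2, 0.3]
gripper_width: 0.368
grasp_force: 0.0
```

apply_moves(
  deltas=[
    [1,[0,0,0],0],
    [1,[0,0,0],0],
    [1,[0,0,0],0],
  ],
)

```text
t: 22.75
eef_pos: [0.5578, 0.1004, 0.1461]
tool_rot: [-0.0, 0.999, -0.032, 0.001]
contact_force: [-0.1, -0.4, 6.7]
gripper_width: 0.219
grasp_force: 48.7
```

apply_moves(
  deltas=[
    [1,[0,0.017,0.024],0],
    [1,[0,0.032,0.05],0],
    [1,[0,0.0435,0.078],0],
    [1,[0,0.0515,0.107],0],
    [1,[0,0.056,0.136],0],
    [1,[0,0.057,0.166],0],
    [1,[0,0.054,0.196],0],
    [1,[0,0.048,0.2255],0],
    [1,[0,0.044,0.24],0],
    [1,[0,0.044,0.24],0],
    [1,[0,0.044,0.24],0],
    [1,[0,0.044,0.24],0],
  ],
)

```text
t: 23.95
eef_pos: [0.5572, 0.0919, 0.0974]
tool_rot: [-0.0, 0.999, -0.032, 0.001]
contact_force: [3.1, 1.8, 0.8]
gripper_width: 0.217
grasp_force: 48.7
```

Run:
```python
from h import *
st(); look('side',B); look('top',B)
```

```text
t 23.95 tcp [0.5572 0.0919 0.0974] F [3.1 1.8 0.8] w 0.217 g 48.7 q [-0.05  0.48 -0.28  1.92  0.18  0.77 -2.07]
[[0.998, -0.064, 0.001], [-0.064, -0.998, 0.001], [0.001, -0.001, -1.0]]
side brown_a [([0.428, -0.05, 0.053], 0.88), ([0.681, 0.103, 0.176], 0.49)]
side white_flip [([0.685, -0.005, 0.104], 0.83), ([0.754, 0.036, 0.047], 0.62)]
side white_screw []
side box [([0.429, -0.075, 0.04], 0.82), ([0.666, -0.078, 0.054], 0.6)]
top brown_a [([0.448, -0.052, 0.049], 0.89)]
top white_flip [([0.703, 0.074, 0.127], 0.58), ([0.682, -0.116, 0.091], 0.57)]
top white_screw []
top box [([0.437, -0.1, 0.018], 0.61)]
```

White bottle 1 is rolling down the chute. Release the crank and go to the tray.

apply_moves(
  deltas=[
    [0.4,[0,0,0],0],
    [0.4,[0,0,0],0],
    [0.4,[0,0,-0.2],0],
    [0.4,[0,0,-0.45],0],
    [0.4,[0,0,-0.7],0],
    [0.4,[0.1,0.13,-0.8],0],
    [0.3,[0.28,0.35,-0.8],0],
    [0.3,[0.46,0.57,-0.8],0],
    [0.3,[0.645,0.803,-0.8],0],
    [0.3,[0.645,0.803,-0.8],0],
    [0.3,[0.645,0.803,-0.8],0],
  ],
)

```text
t: 25.55
eef_pos: [0.6747, -0.083, 0.2553]
tool_rot: [0.001, 0.999, -0.036, -0.002]
contact_force: [0.1, 0.0, 0.1]
gripper_width: 0.701
grasp_force: 0.0
```

Run:
```python
from h import *
st(); s=look('side',B); crop(s,200,400,150,420,2.9,'s6')
```

```text
t 25.55 tcp [ 0.6747 -0.083   0.2553] F [0.1 0.  0.1] w 0.701 g 0.0 q [ 0.18  0.48 -0.22  1.5   0.11  1.18 -1.7 ]
[[0.997, -0.072, -0.003], [-0.072, -0.997, -0.003], [-0.003, 0.003, -1.0]]
side brown_a [([0.682, 0.105, 0.18], 0.86), ([0.431, -0.05, 0.056], 0.58)]
side white_flip [([0.69, -0.086, 0.074], 0.71), ([0.667, 0.086, 0.13], 0.71)]
side white_screw []
side box [([0.426, -0.084, 0.038], 0.8)]
```

View pics/s6.png

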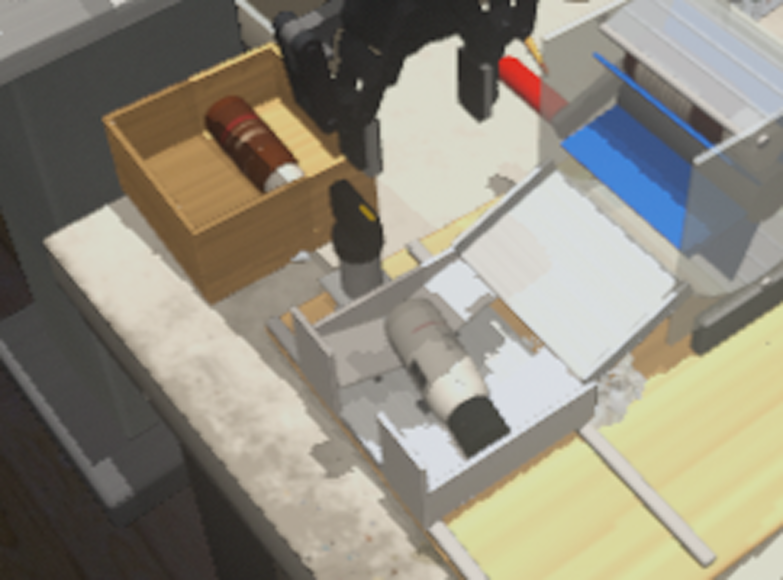

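Run:
```python
from h import *
p=bot.read_camera('side'); f=lambda u,v,z:unproj(p,150+u/2.9,200+v/2.9,z)
T=(.689,.130)
for u in [(408,324),(484,432),(440,372)]:
    w=f(*u,.0645); q=R.from_euler('z',.065).as_matrix()@(w-np.array([T[0],T[1],0])); print(w,q.round(4))
print('brown',f(222,112,.045),f(285,175,.045))
```

```text
[ 0.6394 -0.0754  0.0645] [-0.0362 -0.2082  0.0645]
[ 0.7301 -0.0904  0.0645] [ 0.0553 -0.2173  0.0645]
[ 0.6806 -0.0832  0.0645] [ 0.0055 -0.2133  0.0645]
brown [ 0.3784 -0.0494  0.045 ] [ 0.4643 -0.0509  0.045 ]
```

apply_moves(
  deltas=[
    [0.3,[0.04,0,0.2],0],
    [0.3,[0.04,0,0.4],0],
    [0.3,[0.04,0,0.6],0],
    [0.3,[0.04,0,0.75],0],
    [0.3,[0.04,0,0.88],0.006],
    [0.3,[0.04,0,0.96],0.006],
    [0.3,[0.04,0,0.96],0.006],
  ],
)

```text
t: 26.55
eef_pos: [0.6811, -0.0768, 0.063]
tool_rot: [-0.0, 0.999, -0.05, -0.002]
contact_force: [-1.2, -0.4, -0.2]
gripper_width: 0.702
grasp_force: 0.0
```

apply_moves(
  deltas=[
    [0.3,[0,0,0.05],0],
    [0.3,[0,0,0.08],0],
    [0.3,[0,0,0.08],0],
    [0.6,[0,0,0.08],0],
    [0.8,[0,0,0.08],0],
    [1,[0,0,0.08],0],
    [1,[0,0,0.08],0],
    [1,[0,0,0.08],0],
    [1,[0,0,0.08],0],
  ],
)

```text
t: 27.45
eef_pos: [0.6835, -0.0776, 0.0498]
tool_rot: [-0.0, 0.999, -0.051, 0.001]
contact_force: [0.1, 0.6, 5.0]
gripper_width: 0.406
grasp_force: 48.6
```

apply_moves(
  deltas=[
    [1,[0,0,-0.1],0],
    [1,[0,0,-0.25],0],
    [1,[0,0,-0.45],0],
    [1,[0,0,-0.65],0],
    [1,[0,0,-0.7],0],
    [1,[0,0,-0.7],0],
  ],
)

```text
t: 28.05
eef_pos: [0.6837, -0.0779, 0.1908]
tool_rot: [0.0, 0.999, -0.051, 0.002]
contact_force: [-0.4, -0.3, -1.3]
gripper_width: 0.406
grasp_force: 48.8
```

Run:
```python
from h import *
st(); p=look('top',B); box(p); look('side',B)
```

```text
t 28.05 tcp [ 0.6837 -0.0779  0.1908] F [-0.4 -0.3 -1.3] w 0.406 g 48.8 q [ 0.16  0.54 -0.21  1.55  0.12  1.06 -1.75]
[[0.995, -0.103, 0.003], [-0.103, -0.995, -0.0], [0.003, 0.0, -1.0]]
top brown_a [([0.425, -0.048, 0.05], 0.7), ([0.664, 0.087, 0.126], 0.31), ([0.426, -0.081, 0.02], 0.22)]
top white_flip [([0.654, -0.074, 0.217], 0.61)]
top white_screw []
top box [([0.636, -0.061, 0.047], 0.7), ([0.426, -0.079, 0.024], 0.64)]
box [424.2 -62.7] [148.4 145.1] 87.2 bbpx [ 326  289   88   89 6505]
side brown_a [([0.684, 0.105, 0.178], 0.86), ([0.672, 0.086, 0.131], 0.54)]
side white_flip [([0.71, -0.082, 0.211], 0.91), ([0.586, -0.074, 0.106], 0.2)]
side white_screw []
side box [([0.419, -0.079, 0.039], 0.89)]
```

apply_moves(
  deltas=[
    [1,[-0.12,0.02,0],0],
    [1,[-0.3,0.05,0],0],
    [1,[-0.5,0.08,0],0],
    [1,[-0.7,0.12,0],0],
    [1,[-0.85,0.15,0],0],
    [1,[-0.95,0.16,0],0],
    [1,[-0.95,0.16,0],0],
  ],
)

```text
t: 29.25
eef_pos: [0.4879, -0.0906, 0.1891]
tool_rot: [0.0, 0.999, -0.052, -0.001]
contact_force: [0.5, -0.4, -0.5]
gripper_width: 0.408
grasp_force: 48.8
```

apply_moves(
  deltas=[
    [1,[-0.12,0.02,0],-0.003],
    [1,[-0.25,0.05,0.1],-0.0065],
    [1,[-0.343,0.06,0.25],-0.0065],
    [1,[-0.343,0.06,0.4],-0.0065],
    [1,[-0.343,0.06,0.5],-0.0065],
    [1,[-0.343,0.06,0.5],-0.0065],
    [1,[-0.343,0.06,0.5],-0.0065],
  ],
)

```text
t: 29.95
eef_pos: [0.4222, -0.0948, 0.0894]
tool_rot: [-0.0, 1.0, -0.031, 0.0]
contact_force: [-0.1, -0.9, -0.5]
gripper_width: 0.406
grasp_force: 48.8
```

Run:
```python
from h import *
st(); p=look('side',B)
crop(p,180,330,150,350,4,'s7')
```

```text
t 29.95 tcp [ 0.4222 -0.0948  0.0894] F [-0.1 -0.9 -0.5] w 0.406 g 48.8 q [ 0.28  0.31 -0.23  2.22  0.12  0.62 -1.67]
[[0.998, -0.061, 0.0], [-0.061, -0.998, 0.0], [0.0, -0.0, -1.0]]
side brown_a [([0.44, -0.049, 0.057], 0.8), ([0.682, 0.106, 0.18], 0.65)]
side white_flip [([0.45, -0.098, 0.113], 0.84)]
side white_screw []
side box [([0.45, -0.081, 0.041], 0.57), ([0.747, 0.027, 0.054], 0.52), ([0.665, -0.078, 0.053], 0.44)]
```

View pics/s7.png

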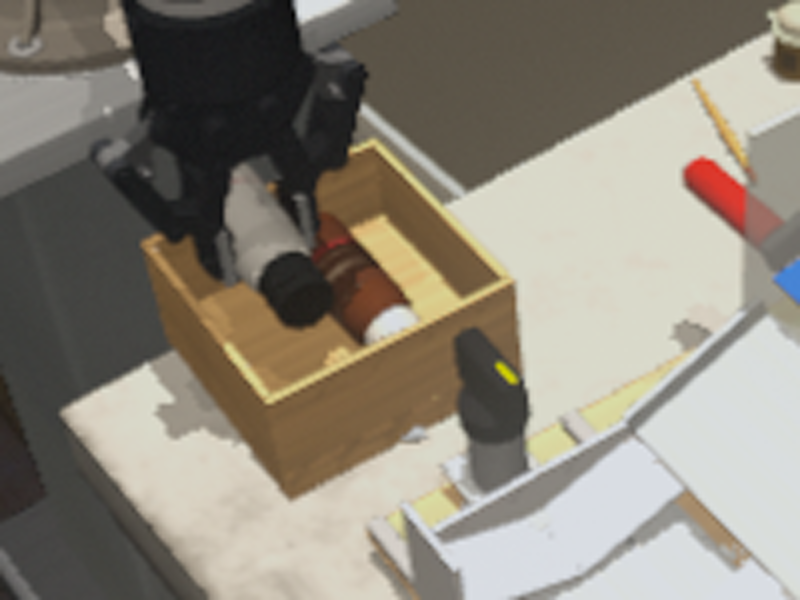

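The white bottle hangs right of the brown one, clear of the walls. Lower it slowly.

apply_moves(
  deltas=[
    [1,[0,0,0.06],0],
    [1,[0,0,0.12],0],
    [1,[0,0,0.16],0],
    [1,[0,0,0.2],0],
    [1,[0,0,0.24],0],
    [1,[0,0,0.27],0],
    [1,[0,0,0.27],0],
  ],
)

```text
t: 30.9
eef_pos: [0.4212, -0.0961, 0.0352]
tool_rot: [0.001, 1.0, -0.031, -0.0]
contact_force: [-2.8, -3.0, 9.4]
gripper_width: 0.408
grasp_force: 57.9
```

apply_moves(
  deltas=[
    [0.55,[0,0,0],0],
    [0.53,[0,0,0],0],
    [0.53,[0,0,0],0],
    [0.53,[0,0,-0.1],0],
    [0.5,[0,0,-0.3],0],
    [0.4,[0,0,-0.5],0],
    [0.4,[0,0,-0.75],0],
    [0.4,[0,0,-1.0],0],
    [0.4,[0,0,-1.0],0],
  ],
)

```text
t: 31.8
eef_pos: [0.4253, -0.0954, 0.2414]
tool_rot: [0.001, 1.0, -0.031, 0.006]
contact_force: [1.2, -1.1, -1.0]
gripper_width: 0.601
grasp_force: 0.0
```

Run:
```python
from h import *
st(); p=look('side',B)
q=look('top',B); crop(q,270,390,320,440,3,'t7')
```

```text
t 31.8 tcp [ 0.4253 -0.0954  0.2414] F [ 1.2 -1.1 -1. ] w 0.601 g 0.0 q [ 0.33  0.07 -0.26  2.08  0.02  0.98 -1.58]
[[0.998, -0.062, 0.012], [-0.062, -0.998, -0.002], [0.012, 0.001, -1.0]]
side brown_a [([0.428, -0.05, 0.056], 0.63), ([0.682, 0.104, 0.18], 0.58), ([0.669, 0.089, 0.131], 0.34)]
side white_flip [([0.423, -0.104, 0.049], 0.85)]
side white_screw []
side box [([0.444, -0.067, 0.05], 0.81)]
top brown_a [([0.43, -0.041, 0.05], 0.75)]
top white_flip [([0.442, -0.097, 0.057], 0.67)]
top white_screw []
top box [([0.446, -0.038, 0.021], 0.73)]
```

apply_moves(
  deltas=[
    [0.3,[0.15,-0.24,0],0],
    [0.3,[0.3,-0.48,0],0],
    [0.3,[0.45,-0.73,0],0],
    [0.3,[0.61,-0.976,0],0],
    [0.3,[0.61,-0.976,0],0],
    [0.3,[0.61,-0.976,0.2],0],
    [0.3,[0.61,-0.976,0.4],0],
    [0.3,[0.61,-0.976,0.6],0],
    [0.3,[0.61,-0.976,0.72],0],
    [0.3,[0.61,-0.976,0.72],0],
    [0.3,[0.61,-0.976,0.72],0],
    [1,[0.61,-0.976,0.72],0],
  ],
)

```text
t: 33.5
eef_pos: [0.5562, 0.0927, 0.0927]
tool_rot: [-0.0, 1.0, -0.031, 0.001]
contact_force: [0.2, -0.4, 0.1]
gripper_width: 0.546
grasp_force: 0.0
```

apply_moves(
  deltas=[
    [1,[0,0,0],0],
    [1,[0,0,0],0],
    [1,[0,0,0],0],
    [1,[0,0,0],0],
  ],
)

```text
t: 33.9
eef_pos: [0.5558, 0.0922, 0.0922]
tool_rot: [-0.0, 1.0, -0.031, 0.001]
contact_force: [0.0, -1.1, 5.5]
gripper_width: 0.219
grasp_force: 48.6
```

apply_moves(
  deltas=[
    [1,[0,-0.011,0.028],0],
    [1,[0,-0.026,0.054],0],
    [1,[0,-0.044,0.078],0],
    [1,[0,-0.064,0.1],0],
    [1,[0,-0.087,0.12],0],
    [1,[0,-0.112,0.136],0],
    [1,[0,-0.139,0.149],0],
    [1,[0,-0.167,0.159],0],
    [1,[0,-0.187,0.164],0],
    [1,[0,-0.187,0.164],0],
    [1,[0,-0.187,0.164],0],
    [1,[0,-0.187,0.164],0],
  ],
)

```text
t: 35.1
eef_pos: [0.5584, 0.1311, 0.06]
tool_rot: [-0.001, 1.0, -0.03, 0.001]
contact_force: [-1.5, 1.9, 9.4]
gripper_width: 0.214
grasp_force: 49.1
```

Run:
```python
from h import *
st(); look('side',B); look('top',B)
```

```text
t 35.1 tcp [0.5584 0.1311 0.06  ] F [-1.5  1.9  9.4] w 0.214 g 49.1 q [-0.09  0.55 -0.33  1.92  0.26  0.71 -2.2 ]
[[0.998, -0.061, 0.003], [-0.061, -0.998, 0.002], [0.003, -0.002, -1.0]]
side brown_a [([0.429, -0.052, 0.051], 0.78)]
side white_flip []
side white_screw [([0.678, 0.107, 0.176], 0.56)]
side box [([0.443, -0.067, 0.047], 0.7), ([0.661, -0.076, 0.055], 0.34)]
top brown_a [([0.676, -0.111, 0.089], 0.86), ([0.587, -0.062, 0.131], 0.74), ([0.428, -0.045, 0.048], 0.7)]
top white_flip [([0.425, -0.098, 0.055], 0.67)]
top white_screw []
top box [([0.444, -0.077, 0.02], 0.72)]
```

The second brown bottle is out. Release, rise and go to the tray.

apply_moves(
  deltas=[
    [0.4,[0,0,0],0],
    [0.4,[0,0,0],0],
    [0.4,[0,0,-0.2],0],
    [0.4,[0,0,-0.4],0],
    [0.4,[0,0,-0.6],0],
    [0.4,[0,0,-0.8],0],
    [0.4,[0,0,-1.0],0],
    [0.3,[0.15,0.22,-1.0],0],
    [0.3,[0.3,0.45,-1.0],0],
    [0.3,[0.45,0.7,-1.0],0],
    [0.3,[0.656,1.0,-1.0],0],
    [0.3,[0.656,1.0,-1.0],0],
  ],
)

```text
t: 36.8
eef_pos: [0.6764, -0.0819, 0.2577]
tool_rot: [0.001, 0.999, -0.032, -0.0]
contact_force: [0.6, 0.6, 0.1]
gripper_width: 0.701
grasp_force: 0.0
```

apply_moves(
  deltas=[
    [0.3,[0,0,0],0],
    [0.3,[0,0,0],0],
  ],
)

```text
t: 37.0
eef_pos: [0.6756, -0.0792, 0.2572]
tool_rot: [-0.0, 0.999, -0.032, -0.001]
contact_force: [-0.0, 0.9, -0.1]
gripper_width: 0.703
grasp_force: 0.0
```

Run:
```python
from h import *
st(); s=look('side',B); crop(s,200,400,150,420,2.9,'s8')
```

```text
t 37.0 tcp [ 0.6756 -0.0792  0.2572] F [-0.   0.9 -0.1] w 0.703 g 0.0 q [ 0.22  0.48 -0.28  1.49  0.14  1.19 -1.72]
[[0.998, -0.064, -0.002], [-0.064, -0.998, 0.0], [-0.002, -0.0, -1.0]]
side brown_a [([0.685, -0.084, 0.079], 0.87), ([0.432, -0.052, 0.055], 0.66)]
side white_flip [([0.422, -0.1, 0.05], 0.56)]
side white_screw [([0.675, 0.084, 0.129], 0.61), ([0.677, 0.105, 0.175], 0.51)]
side box [([0.442, -0.071, 0.046], 0.6)]
```

View pics/s8.png

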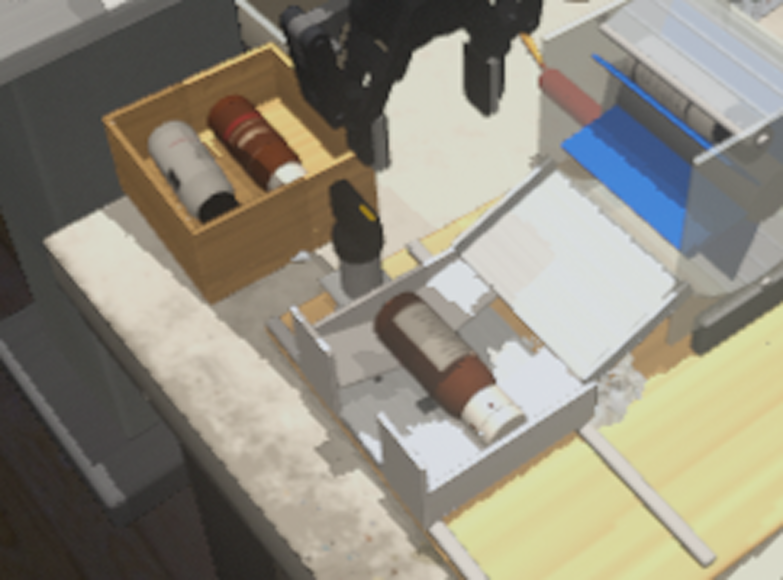

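Bottle 3 (brown) lies straight in the tray, and a white bottle with a black cap waits in the next pocket. In the box, bottles 1 and 2 lie side by side on the right and in the middle.

apply_moves(
  deltas=[
    [0.3,[0,-0.005,0.2],0],
    [0.3,[0,-0.005,0.4],0],
    [0.3,[0,-0.005,0.6],0],
    [0.3,[0,-0.005,0.75],0],
    [0.3,[0,-0.005,0.88],0],
    [0.3,[0,-0.005,0.96],0],
    [0.3,[0,-0.005,0.96],0],
  ],
)

```text
t: 37.95
eef_pos: [0.6742, -0.0763, 0.0642]
tool_rot: [-0.0, 1.0, -0.03, -0.002]
contact_force: [0.1, -0.2, -1.1]
gripper_width: 0.706
grasp_force: 0.0
```

apply_moves(
  deltas=[
    [0.3,[0,0,0.05],0],
    [0.3,[0,0,0.08],0],
    [0.3,[0,0,0.08],0],
    [0.6,[0,0,0.08],0],
    [0.8,[0,0,0.08],0],
    [1,[0,0,0.08],0],
    [1,[0,0,0.08],0],
    [1,[0,0,0.08],0],
    [1,[0,0,0.08],0],
  ],
)

```text
t: 38.85
eef_pos: [0.6767, -0.0766, 0.0513]
tool_rot: [-0.0, 1.0, -0.031, 0.001]
contact_force: [-1.1, 2.1, 6.3]
gripper_width: 0.411
grasp_force: 50.0
```

apply_moves(
  deltas=[
    [1,[0,0,-0.1],0],
    [1,[0,0,-0.25],0],
    [1,[0,0,-0.45],0],
    [1,[0,0,-0.65],0],
    [1,[0,0,-0.7],0],
    [1,[0,0,-0.7],0],
  ],
)

```text
t: 39.45
eef_pos: [0.6769, -0.0774, 0.1922]
tool_rot: [0.0, 1.0, -0.031, 0.002]
contact_force: [-0.3, -0.1, -2.1]
gripper_width: 0.407
grasp_force: 50.3
```

Run:
```python
from h import *
st(); p=look('top',B); box(p); look('side',B)
crop(p,270,390,320,440,5,'t9')
```

```text
t 39.45 tcp [ 0.6769 -0.0774  0.1922] F [-0.3 -0.1 -2.1] w 0.407 g 50.3 q [ 0.21  0.54 -0.28  1.56  0.16  1.06 -1.74]
[[0.998, -0.062, 0.003], [-0.062, -0.998, -0.001], [0.004, 0.0, -1.0]]
top brown_a [([0.427, -0.045, 0.05], 0.93), ([0.643, -0.074, 0.219], 0.71)]
top white_flip [([0.422, -0.098, 0.054], 0.7)]
top white_screw []
top box [([0.431, -0.07, 0.019], 0.86), ([0.667, 0.091, 0.124], 0.63), ([0.583, -0.064, 0.129], 0.28)]
box [422.5 -63.2] [146.5 148.4] 87.3 bbpx [ 327  289   87   90 5393]
side brown_a [([0.429, -0.05, 0.054], 0.96), ([0.706, -0.086, 0.213], 0.92), ([0.673, 0.086, 0.13], 0.18)]
side white_flip [([0.423, -0.104, 0.051], 0.73), ([0.709, -0.084, 0.214], 0.54)]
side white_screw [([0.676, 0.105, 0.173], 0.75)]
side box [([0.432, -0.076, 0.044], 0.72)]
```

View pics/t9.png

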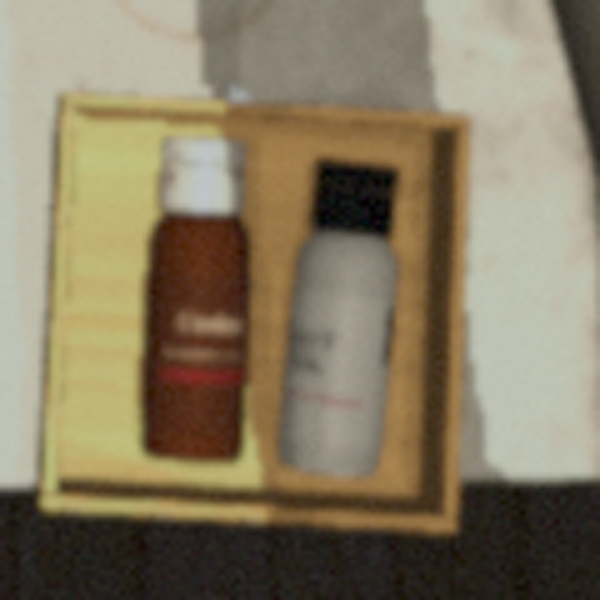

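Seen from the top: brown at crop x≈198 and white at x≈340, with a gap of about 14 mm between them and about 27 mm at the left wall. I'll let bottle 3 down between them so that it spreads them apart.

apply_moves(
  deltas=[
    [1,[-0.12,0,0],0],
    [1,[-0.3,0.01,0],0],
    [1,[-0.5,0.02,0],0],
    [1,[-0.7,0.03,0],0],
    [1,[-0.85,0.04,0],0],
    [1,[-0.97,0.047,0],0],
    [1,[-0.97,0.047,0],0],
  ],
)

```text
t: 40.65
eef_pos: [0.4785, -0.0749, 0.1902]
tool_rot: [0.001, 1.0, -0.031, -0.001]
contact_force: [1.0, -0.2, -2.3]
gripper_width: 0.406
grasp_force: 50.3
```

apply_moves(
  deltas=[
    [1,[-0.12,0,0],0],
    [1,[-0.24,0,0.1],0],
    [1,[-0.3,0,0.25],0],
    [1,[-0.3,0,0.4],0],
    [1,[-0.3,0,0.5],0],
    [1,[-0.3,0,0.58],0],
    [1,[-0.3,0,0.63],0],
    [1,[-0.3,0,0.64],0],
    [1,[-0.3,0,0.64],0],
  ],
)

```text
t: 41.55
eef_pos: [0.4224, -0.0707, 0.0624]
tool_rot: [-0.0, 1.0, -0.031, 0.0]
contact_force: [0.5, -0.2, -0.7]
gripper_width: 0.407
grasp_force: 50.3
```

Run:
```python
from h import *
st(); p=look('side',B)
crop(p,180,330,150,350,4,'s10')
```

```text
t 41.55 tcp [ 0.4224 -0.0707  0.0624] F [ 0.5 -0.2 -0.7] w 0.407 g 50.3 q [ 0.27  0.36 -0.29  2.25  0.19  0.56 -1.8 ]
[[0.998, -0.061, 0.0], [-0.061, -0.998, 0.0], [0.0, -0.0, -1.0]]
side brown_a [([0.449, -0.079, 0.088], 0.69), ([0.75, 0.029, 0.048], 0.16)]
side white_flip [([0.433, -0.103, 0.05], 0.8)]
side white_screw [([0.676, 0.107, 0.176], 0.5)]
side box [([0.484, -0.081, 0.046], 0.7), ([0.672, 0.086, 0.129], 0.19)]
```

View pics/s10.png

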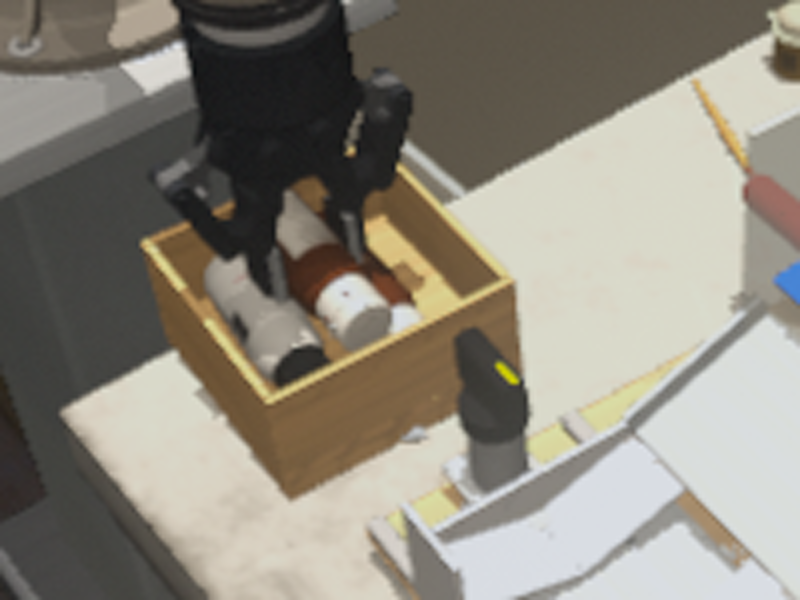

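Bottle 3 hangs between the other two, within the walls. Release.

apply_moves(
  deltas=[
    [0.7,[0,0,0.01],0],
    [0.55,[0,0,0.01],0],
    [0.53,[0,0,0.01],0],
    [0.53,[0,0,0.01],0],
    [0.5,[0,0,-0.1],0],
    [0.5,[0,0,-0.3],0],
    [0.4,[0,0,-0.5],0],
    [0.4,[0,0,-0.7],0],
    [0.4,[0,0,-0.9],0],
    [0.4,[0,0,-0.9],0],
  ],
)

```text
t: 42.8
eef_pos: [0.4251, -0.0709, 0.2475]
tool_rot: [0.001, 1.0, -0.031, 0.005]
contact_force: [0.8, -0.3, 0.1]
gripper_width: 0.603
grasp_force: 0.0
```

Run:
```python
from h import *
st(); p=look('side',B)
q=look('top',B)
```

```text
t 42.8 tcp [ 0.4251 -0.0709  0.2475] F [ 0.8 -0.3  0.1] w 0.603 g 0.0 q [ 0.36  0.07 -0.35  2.07  0.03  1.   -1.64]
[[0.998, -0.062, 0.01], [-0.062, -0.998, -0.002], [0.01, 0.001, -1.0]]
side brown_a [([0.433, -0.081, 0.082], 0.88), ([0.436, -0.041, 0.058], 0.52)]
side white_flip [([0.426, -0.103, 0.052], 0.68)]
side white_screw [([0.664, -0.075, 0.054], 0.66), ([0.677, 0.104, 0.179], 0.56)]
side box [([0.458, -0.072, 0.05], 0.6)]
top brown_a [([0.451, -0.044, 0.049], 0.82), ([0.449, -0.065, 0.076], 0.68), ([0.461, -0.105, 0.054], 0.37)]
top white_flip [([0.448, -0.067, 0.078], 0.72), ([0.461, -0.104, 0.052], 0.64)]
top white_screw [([0.464, -0.109, 0.057], 0.16)]
top box [([0.455, -0.021, 0.019], 0.72)]
```

Bottle 3 rests on top of the other two (surface z ≈ 0.08). That is within the judged range, and the left gap stays free for the fourth. Back to the crank.

apply_moves(
  deltas=[
    [0.3,[0.15,-0.25,0],0],
    [0.3,[0.3,-0.5,0],0],
    [0.3,[0.45,-0.75,0],0],
    [0.3,[0.6,-1.0,0],0],
    [0.3,[0.6,-1.0,0],0],
    [0.3,[0.6,-1.0,0],0],
    [0.3,[0.6,-1.0,0],0],
  ],
)

```text
t: 44.0
eef_pos: [0.5536, 0.1219, 0.2415]
tool_rot: [0.0, 1.0, -0.03, -0.001]
contact_force: [-0.3, -0.2, 0.2]
gripper_width: 0.695
grasp_force: 0.0
```

apply_moves(
  deltas=[
    [0.3,[0.01,-0.05,0],0],
    [0.3,[0.01,-0.05,0.2],0],
    [0.3,[0.01,-0.05,0.4],0],
    [0.3,[0.01,-0.05,0.6],0],
    [0.3,[0.01,-0.05,0.8],0],
    [0.3,[0.01,-0.05,0.92],0],
    [0.3,[0.01,-0.05,0.92],0],
    [0.3,[0.01,-0.05,0.92],0],
    [1,[0.01,-0.05,0.92],0],
    [1,[0.01,-0.05,0.92],0],
    [1,[0.01,-0.05,0.92],0],
    [1,[0.01,-0.05,0.92],0],
  ],
)

```text
t: 45.2
eef_pos: [0.5574, 0.1313, 0.0596]
tool_rot: [-0.0, 1.0, -0.031, 0.001]
contact_force: [-1.3, -1.9, 6.2]
gripper_width: 0.221
grasp_force: 48.6
```

apply_moves(
  deltas=[
    [1,[0,0,0],0],
    [1,[0,0,0],0],
  ],
)

```text
t: 45.4
eef_pos: [0.5575, 0.1313, 0.0596]
tool_rot: [-0.0, 1.0, -0.031, 0.001]
contact_force: [-0.9, -1.0, 6.9]
gripper_width: 0.215
grasp_force: 48.6
```

apply_moves(
  deltas=[
    [1,[0,-0.03,0.004],0],
    [1,[0,-0.06,0.005],0],
    [1,[0,-0.09,0.002],0],
    [1,[0,-0.119,-0.005],0],
    [1,[0,-0.147,-0.015],0],
    [1,[0,-0.174,-0.028],0],
    [1,[0,-0.199,-0.044],0],
    [1,[0,-0.222,-0.064],0],
    [1,[0,-0.236,-0.078],0],
    [1,[0,-0.236,-0.078],0],
    [1,[0,-0.236,-0.078],0],
    [1,[0,-0.236,-0.078],0],
  ],
)

```text
t: 46.6
eef_pos: [0.5602, 0.1753, 0.0745]
tool_rot: [0.002, 0.999, -0.032, 0.0]
contact_force: [-0.5, -7.4, 4.3]
gripper_width: 0.221
grasp_force: 48.9
```

Run:
```python
from h import *
st(); look('side',B); look('top',B)
```

```text
t 46.6 tcp [0.5602 0.1753 0.0745] F [-0.5 -7.4  4.3] w 0.221 g 48.9 q [-0.11  0.56 -0.4   1.87  0.3   0.77 -2.31]
[[0.998, -0.064, 0.001], [-0.064, -0.998, -0.004], [0.001, 0.004, -1.0]]
side brown_a [([0.436, -0.082, 0.081], 0.72), ([0.44, -0.039, 0.057], 0.56), ([0.672, 0.107, 0.147], 0.27)]
side white_flip [([0.428, -0.104, 0.05], 0.62)]
side white_screw [([0.686, 0.048, 0.156], 0.55), ([0.674, 0.106, 0.146], 0.54), ([0.748, 0.022, 0.054], 0.31)]
side box [([0.46, -0.076, 0.048], 0.91)]
top brown_a [([0.423, -0.071, 0.081], 0.89), ([0.43, -0.043, 0.048], 0.6), ([0.672, -0.041, 0.083], 0.28)]
top white_flip [([0.429, -0.104, 0.055], 0.56), ([0.681, 0.081, 0.13], 0.39)]
top white_screw [([0.672, -0.039, 0.083], 0.63)]
top box [([0.427, -0.048, 0.022], 0.76)]
```

The white screw-cap bottle is rolling out. Release and go to the tray.

apply_moves(
  deltas=[
    [0.4,[0,0,0],0],
    [0.4,[0,0,0],0],
    [0.4,[0,0,-0.2],0],
    [0.4,[0,0,-0.4],0],
    [0.4,[0,0,-0.6],0],
    [0.4,[0,0,-0.8],0],
    [0.4,[0,0,-0.95],0],
    [0.3,[0.12,0.25,-0.95],0],
    [0.3,[0.25,0.5,-0.95],0],
    [0.3,[0.4,0.75,-0.95],0],
    [0.3,[0.53,1.0,-0.95],0],
    [0.3,[0.53,1.0,-0.95],0],
  ],
)

```text
t: 48.3
eef_pos: [0.654, -0.0329, 0.2636]
tool_rot: [0.001, 0.999, -0.033, 0.0]
contact_force: [0.1, -0.6, 0.3]
gripper_width: 0.7
grasp_force: 0.0
```

apply_moves(
  deltas=[
    [0.3,[0.13,0.227,0],0],
    [0.3,[0.13,0.227,0],0],
    [0.3,[0.13,0.227,0],0],
    [0.3,[0.13,0.227,0],0],
  ],
)

```text
t: 48.7
eef_pos: [0.6758, -0.0727, 0.2638]
tool_rot: [-0.001, 1.0, -0.03, -0.0]
contact_force: [0.5, 0.2, -0.2]
gripper_width: 0.703
grasp_force: 0.0
```

Run:
```python
from h import *
st(); s=look('side',B); crop(s,200,400,150,420,2.9,'s11')
```

```text
t 48.7 tcp [ 0.6758 -0.0727  0.2638] F [ 0.5  0.2 -0.2] w 0.703 g 0.0 q [ 0.26  0.49 -0.36  1.49  0.17  1.2  -1.75]
[[0.998, -0.06, -0.0], [-0.06, -0.998, 0.001], [-0.0, -0.001, -1.0]]
side brown_a [([0.435, -0.079, 0.08], 0.84), ([0.439, -0.039, 0.059], 0.48)]
side white_flip []
side white_screw [([0.689, -0.081, 0.075], 0.71)]
side box [([0.46, -0.073, 0.049], 0.84)]
```

View pics/s11.png

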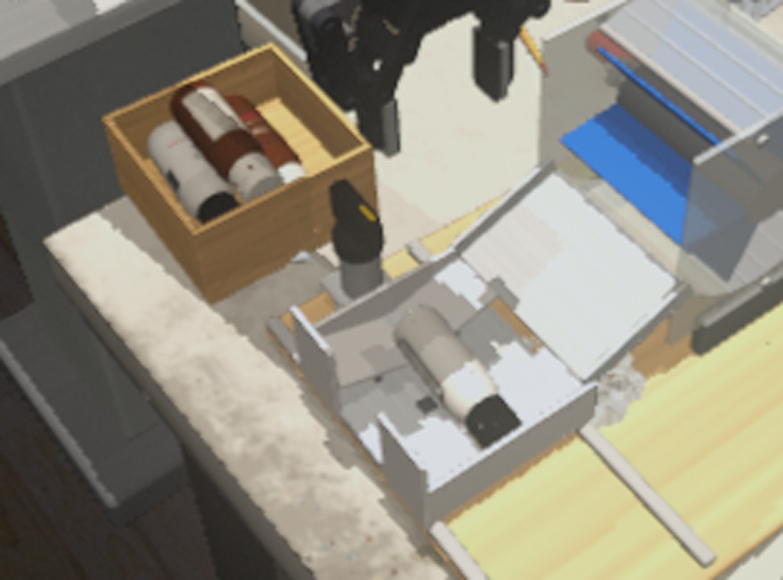

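Bottle 4 lies in the tray, from crop (405,325) to (495,422), and the drum mouth is empty. In the box there are two bottles on the floor and one on top, with a gap on the left. Grip it a little higher on the pads.

apply_moves(
  deltas=[
    [0.3,[0.027,0.02,0.2],0],
    [0.3,[0.027,0.02,0.4],0],
    [0.3,[0.027,0.02,0.6],0],
    [0.3,[0.027,0.02,0.75],0],
    [0.3,[0.027,0.02,0.88],0],
    [0.3,[0.027,0.02,0.95],0],
    [0.3,[0.027,0.02,0.95],0],
  ],
)

```text
t: 49.65
eef_pos: [0.6798, -0.0786, 0.072]
tool_rot: [-0.0, 1.0, -0.03, -0.002]
contact_force: [0.6, -0.2, 0.5]
gripper_width: 0.704
grasp_force: 0.0
```

apply_moves(
  deltas=[
    [0.3,[0,0,0.06],0],
    [0.3,[0,0,0.09],0],
    [0.3,[0,0,0.09],0],
    [0.6,[0,0,0.09],0],
    [0.8,[0,0,0.09],0],
    [1,[0,0,0.09],0],
    [1,[0,0,0.09],0],
    [1,[0,0,0.09],0],
    [1,[0,0,0.09],0],
  ],
)

```text
t: 50.55
eef_pos: [0.6822, -0.0778, 0.0572]
tool_rot: [-0.001, 1.0, -0.03, 0.001]
contact_force: [-0.7, 2.6, 6.1]
gripper_width: 0.361
grasp_force: 49.6
```

apply_moves(
  deltas=[
    [1,[0,0,-0.1],0],
    [1,[0,0,-0.25],0],
    [1,[0,0,-0.45],0],
    [1,[0,0,-0.65],0],
    [1,[0,0,-0.7],0],
    [1,[0,0,-0.7],0],
  ],
)

```text
t: 51.15
eef_pos: [0.6822, -0.0795, 0.1979]
tool_rot: [0.0, 1.0, -0.031, 0.002]
contact_force: [-0.2, 0.4, -1.7]
gripper_width: 0.357
grasp_force: 50.1
```

Run:
```python
from h import *
st(); p=look('top',B); m=box(p); look('side',B)
# brown / white edges along row 330-345 of the box in the top picture
for v in (325,340):
    print(v,[(u,p['color'][v,u].tolist()) for u in range(330,416,3)])
```

```text
t 51.15 tcp [ 0.6822 -0.0795  0.1979] F [-0.2  0.4 -1.7] w 0.357 g 50.1 q [ 0.26  0.55 -0.35  1.54  0.2   1.09 -1.76]
[[0.998, -0.062, 0.004], [-0.062, -0.998, -0.001], [0.004, 0.001, -1.0]]
top brown_a [([0.433, -0.044, 0.05], 0.97), ([0.423, -0.07, 0.079], 0.61)]
top white_flip [([0.428, -0.105, 0.054], 0.84)]
top white_screw [([0.654, -0.075, 0.216], 0.82)]
top box [([0.427, -0.045, 0.02], 0.78), ([0.669, 0.067, 0.067], 0.73)]
box [424.1 -63.2] [145.  145.9] 86.7 bbpx [ 327  289   87   90 4642]
side brown_a [([0.432, -0.08, 0.078], 0.75), ([0.438, -0.037, 0.058], 0.56)]
side white_flip [([0.425, -0.102, 0.048], 0.57)]
side white_screw [([0.706, -0.086, 0.21], 0.8), ([0.428, -0.105, 0.05], 0.44)]
side box [([0.668, -0.079, 0.053], 0.72), ([0.451, -0.084, 0.049], 0.59)]
325 [(330, [141, 133, 92]), (333, [182, 174, 109]), (336, [192, 179, 114]), (339, [193, 180, 115]), (342, [193, 181, 117]), (345, [192, 180, 115]), (348, [160, 142, 88]), (351, [63, 36, 23]), (354, [75, 37, 12]), (357, [85, 44, 18]), (360, [98, 51, 26]), (363, [89, 45, 26]), (366, [51, 29, 12]), (369, [73, 32, 16]), 
[... 309 characters left out ...]
 (414, [135, 128, 110])]
340 [(330, [171, 173, 108]), (333, [189, 172, 111]), (336, [192, 175, 109]), (339, [194, 177, 113]), (342, [193, 177, 111]), (345, [192, 177, 113]), (348, [136, 120, 71]), (351, [68, 39, 22]), (354, [109, 81, 56]), (357, [130, 98, 74]), (360, [128, 96, 72]), (363, [102, 72, 49]), (366, [124, 113, 95]), (369, [176, 166, 149]), (372, [186, 181, 163]), (375, [188, 192, 183]), (378, [148, 142, 130]), (381, [135, 129, 113]), (384, [56, 41, 35]), (387, [150, 143, 130]), (390, [165, 157, 144]), (393, [151, 146, 131]), (396, [130, 124, 112]), (399, [148, 117, 68]), (402, [144, 110, 64]), (405, [87, 66, 33]), (408, [71, 50, 28]), (411, [156, 124, 74]), (414, [141, 134, 119])]
```

apply_moves(
  deltas=[
    [1,[-0.12,-0.02,0],0],
    [1,[-0.3,-0.05,0],0],
    [1,[-0.5,-0.1,0],0],
    [1,[-0.7,-0.15,0],0],
    [1,[-0.85,-0.19,0],0],
    [1,[-0.97,-0.213,0],0],
    [1,[-0.97,-0.213,0],0],
    [1,[-0.97,-0.213,0],0],
  ],
)

```text
t: 52.45
eef_pos: [0.4906, -0.0246, 0.1964]
tool_rot: [0.0, 1.0, -0.031, 0.001]
contact_force: [0.5, -0.4, -0.7]
gripper_width: 0.359
grasp_force: 50.1
```

apply_moves(
  deltas=[
    [1,[-0.12,0,0],0],
    [1,[-0.24,0,0.1],0],
    [1,[-0.317,0,0.22],0],
    [1,[-0.317,0,0.35],0],
    [1,[-0.317,0,0.45],0],
    [1,[-0.317,0,0.5],0],
    [1,[-0.317,0,0.52],0],
    [1,[-0.317,0,0.52],0],
    [1,[-0.317,0,0.52],0],
  ],
)

```text
t: 53.35
eef_pos: [0.4279, -0.0206, 0.0926]
tool_rot: [-0.0, 1.0, -0.031, 0.001]
contact_force: [-0.3, -0.3, 0.3]
gripper_width: 0.359
grasp_force: 50.1
```

Run:
```python
from h import *
st(); p=look('side',B); look('top',B)
```

```text
t 53.35 tcp [ 0.4279 -0.0206  0.0926] F [-0.3 -0.3  0.3] w 0.359 g 50.1 q [ 0.26  0.31 -0.4   2.22  0.21  0.64 -1.93]
[[0.998, -0.062, 0.001], [-0.062, -0.998, 0.0], [0.001, -0.0, -1.0]]
side brown_a [([0.43, -0.081, 0.08], 0.58), ([0.441, -0.039, 0.059], 0.55)]
side white_flip [([0.428, -0.102, 0.052], 0.62)]
side white_screw []
side box [([0.495, -0.091, 0.048], 0.62), ([0.662, -0.078, 0.057], 0.44)]
top brown_a [([0.476, -0.048, 0.046], 0.74), ([0.478, -0.067, 0.072], 0.39)]
top white_flip []
top white_screw [([0.473, -0.019, 0.109], 0.82), ([0.686, 0.044, 0.055], 0.68)]
top box [([0.488, -0.084, 0.026], 0.84)]
```

apply_moves(
  deltas=[
    [1,[0,0,0.03],0],
    [1,[0,0,0.05],0],
    [1,[0,0,0.068],0],
    [1,[0,0,0.068],0],
  ],
)

```text
t: 54.25
eef_pos: [0.4264, -0.0206, 0.0776]
tool_rot: [-0.0, 1.0, -0.031, -0.001]
contact_force: [-1.4, -0.7, -1.4]
gripper_width: 0.358
grasp_force: 50.1
```

apply_moves(
  deltas=[
    [0.62,[0,0,0],0],
    [0.56,[0,0,0],0],
    [0.56,[0,0,0],0],
    [0.54,[0,0,-0.03],0],
    [0.5,[0,0,-0.15],0],
    [0.5,[0,0,-0.35],0],
    [0.4,[0,0,-0.6],0],
    [0.4,[0,0,-0.85],0],
    [0.4,[0,0,-0.85],0],
  ],
)

```text
t: 55.15
eef_pos: [0.4309, -0.0201, 0.2553]
tool_rot: [0.0, 1.0, -0.031, 0.006]
contact_force: [0.1, 0.5, -0.5]
gripper_width: 0.601
grasp_force: 0.0
```

apply_moves(
  deltas=[
    [0.3,[0.2,0.2,0],0],
    [0.3,[0.4,0.4,0],0],
    [0.3,[0.6,0.6,0],0],
    [0.3,[0.8,0.8,0],0],
    [0.3,[0.8,1.0,0],0],
    [0.3,[0.8,1.0,0],0],
    [0.3,[0.8,1.0,0],0],
  ],
)

```text
t: 55.85
eef_pos: [0.5737, -0.2329, 0.2477]
tool_rot: [0.0, 0.999, -0.033, -0.0]
contact_force: [-0.3, 0.9, 0.3]
gripper_width: 0.7
grasp_force: 0.0
```

Run:
```python
from h import *
st(); p=look('side',B+['clamp_grip','tray']); q=look('top',B); box(q)
hsv=q['color']
for v in (310,325,340): print(v,[(u,q['color'][v,u].tolist()) for u in range(327,412,4)])
```

```text
t 55.85 tcp [ 0.5737 -0.2329  0.2477] F [-0.3  0.9  0.3] w 0.7 g 0.0 q [ 0.51  0.39 -0.3   1.66  0.13  1.11 -1.46]
[[0.998, -0.066, -0.001], [-0.066, -0.998, -0.0], [-0.001, 0.0, -1.0]]
side brown_a [([0.441, -0.043, 0.06], 0.64), ([0.672, 0.088, 0.132], 0.6), ([0.43, -0.083, 0.078], 0.58)]
side white_flip [([0.428, -0.021, 0.056], 0.71), ([0.429, -0.108, 0.053], 0.65), ([0.677, 0.093, 0.135], 0.62)]
side white_screw [([0.426, -0.02, 0.055], 0.69)]
side box [([0.496, -0.082, 0.052], 0.97)]
side clamp_grip [([0.587, -0.074, 0.114], 0.77)]
side tray [([0.666, -0.078, 0.056], 0.83), ([0.676, 0.09, 0.135], 0.32)]
top brown_a [([0.432, -0.043, 0.049], 0.7), ([0.422, -0.071, 0.079], 0.69)]
top white_flip [([0.428, -0.112, 0.055], 0.91)]
top white_screw [([0.43, -0.01, 0.054], 0.68)]
top box [([0.428, -0.088, 0.04], 0.89)]
box [423.1 -64.1] [146.4 144.4] 86.5 bbpx [ 327  291   87   88 2522]
310 [(327, [212, 209, 191]), (331, [178, 162, 108]), (335, [100, 92, 55]), (339, [22, 19, 26]), (343, [29, 28, 30]), (347, [25, 25, 24]), (351, [184, 183, 118]), (355, [197, 191, 175]), (359, [211, 215, 
[... 637 characters left out ...]
109, 59, 31]), (387, [105, 83, 71]), (391, [208, 214, 218]), (395, [211, 213, 203]), (399, [185, 178, 162]), (403, [212, 187, 122]), (407, [77, 60, 28]), (411, [201, 189, 123])]
340 [(327, [204, 201, 182]), (331, [201, 203, 139]), (335, [209, 211, 200]), (339, [180, 179, 172]), (343, [209, 214, 214]), (347, [209, 206, 192]), (351, [87, 71, 57]), (355, [127, 93, 66]), (359, [155, 120, 89]), (363, [144, 104, 76]), (367, [136, 122, 107]), (371, [202, 194, 175]), (375, [210, 214, 205]), (379, [210, 215, 219]), (383, [189, 184, 170]), (387, [130, 121, 112]), (391, [210, 216, 219]), (395, [209, 214, 200]), (399, [169, 159, 133]), (403, [201, 188, 121]), (407, [79, 60, 33]), (411, [207, 196, 135])]
```

All four bottles lie in the box, in agreement with both cameras; the tray and knob are unchanged and the hand is free. Handing in.

```bash
python3 -c "
from station import bot
print(bot.hand_in())"
```

```text
the job is handed in; nothing more can be done
None
```

I handed the job in with all four bottles lying in the box, the drum emptied and the tray clamped at its stop; the hand-in gave no verdict, so I don't know whether it passed.

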